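Hang the tray on the bench's service panel

TASK

First move the orange tip box out from under the free bay of the low service panel (the bay with the green tag), leaving it standing on the bench clear of the bay, either out in front or off to one side. Then hang the blue tray in that bay: with its front tipped down, bring the angled strip at its back in under the trunking and over the cleat, then level the tray and let it drop until it is locked fully home, level and centred on the green tag. Do not disturb the bottle, the flask or the beaker.

Things in the scene. Friction and masses are not known exactly. Their poses are not given: they have to be found in the camera images.
- bay: Free bay of a white service panel (wall 340 long, 170 high, fixed), marked by a 30 mm green tag on the grey trunking; left or right bay, 150 apart. Origin: bench height, on the wall's front surface, mid-bay. z up, -x straight out of the wall, y along it. Tray hung home: its axes parallel to these, underside at z 99 mm, tray_strip at x -5, y 0, z 113 mm.
- cleat_edge (a point): Free edge of the aluminium cleat, mid-bay, 22.5 mm out from the wall, z 130 mm; bay's axes. A 45 degree lip whose upper face rises outward from the wall (z 107 mm) to this edge: a V-groove with the wall. Below, the cleat's plumb front face stands 26 mm out from the wall, from z 126 to 70 mm; the hung tray's back wall bears on it. It runs the panel's whole length.
- trunking_edge (a point): Lower front edge of the grey trunking, mid-bay: 30 mm out from the wall, z 152 mm; bay's axes. The trunking overhangs the cleat along the whole panel, from z 152 to 170 mm, so the strip cannot come in from straight above: it must go in through the 22 mm gap over cleat_edge.
- full_tray: Grey tray of stock in the other bay, fixed. It reaches 127 mm out from the wall, 120 mm along it, from z 99 to 160 mm. Origin: bench height, on the wall's front surface, middle of its bay; axes as the bay's.
- tray_grip (a point): Blue tray, loose, standing on the bench: 100 mm (x) by 120 (y), sides and front 35 high, back wall 41; 0.2 to 0.4 kg, balanced under its white upright grip rib. Rib 12 thick (x), 70 long (y), mid-tray, top 85 mm above the underside. Point: in the rib, 17 mm below its top, 68 above the underside. z up, +x to the back (strip side), -x front.
- tray_corner (a point): Where the underside of the tray's steel strip meets the rear face of its back wall, mid-length: (50, 0, -32.5) mm from tray_grip, 35.5 mm above the tray's underside; same axes. The strip is 4 mm thick, 116 long (y), and slopes from here backward (+x) and down at 45 degrees to tray_strip.
- tray_strip (a point): Low rear edge of the steel strip, on its underside, mid-length: (71.7, 0, -54.2) mm from tray_grip, 13.8 mm above the tray's underside; same axes.
- tip_box: Loose orange open-topped box on the bench in front of the free bay, in the way of the tipped tray: 80 mm (its x, about square to the wall) by 120 (y), 75 high, walls and floor 5, empty, 0.15 to 0.31 kg. Origin: centre of its underside. Clear of the bay once its origin is over 172 mm out from the wall, or over 135 mm to a side of mid-bay.
- soap: Bystander: white bottle, green label, 56 mm across, 150 high, loose on the bench in front of the full tray. Origin: centre of its underside.
- flask: Bystander: green glass conical flask, 76 mm across its foot, 108 high, loose beside the blue tray. Origin: centre of its underside.
- beaker: Bystander: white beaker, 68 mm across, 85 high, loose on the other side of the blue tray. Origin: centre of its underside.

How it is judged:
On the way, in this order (a step that is already met when the one before it is completed fails the run):
1. the tip box is out from under the free bay ((x of tip_box in the frame of bay below -0.172 m or y of tip_box in the frame of bay below -0.135 m or y of tip_box in the frame of bay above 0.135 m) and angle between tip_box's own z axis and vertical below 0.2 rad), for 0.2 s.
2. with the tray's front tipped down, the edge of its rear strip is past the cleat's edge, under the trunking (x of tray_strip in the frame of bay above -0.02 m and z of tray_strip in the frame of bay between 0.107 and 0.15 m and y of tray_strip in the frame of bay between -0.04 and 0.04 m and angle between tray_strip's own z axis and vertical above 0.15 rad), for 0.05 s.
At the end, for the whole second after the job is handed in: Tray at rest in the free bay, strip in the groove (edge within 11 mm of the wall, 6 mm of home height), level and square within 4 degrees, within 20 mm of the tag's middle; tip box upright on the bench, centre over 172 mm out from the wall or 135 mm to the side of the bay (x of tray_strip in the frame of bay above -0.011 m and z of tray_strip in the frame of bay between 0.106 and 0.119 m and y of tray_strip in the frame of bay between -0.02 and 0.02 m and angle between tray_strip's own z axis and vertical below 0.07 rad and angle between the y axis of tray_strip and the y axis of bay, either way round below 0.07 rad and linear speed of each of tray, tip_box below 0.02 m/s and (x of tip_box in the frame of bay below -0.172 m or y of tip_box in the frame of bay below -0.135 m or y of tip_box in the frame of bay above 0.135 m) and angle between tip_box's own z axis and vertical below 0.1 rad and height (world z) of tip_box below 0.01 m); the robot touches nothing.
It fails at once if the bottle is moved by more than 30 mm or tipped (distance of soap from where it was at the start of the episode above 0.03 m or angle between soap's own z axis and vertical above 0.35 rad).
It fails at once if the flask is moved by more than 30 mm or tipped (distance of flask from where it was at the start of the episode above 0.03 m or angle between flask's own z axis and vertical above 0.35 rad).
It fails at once if the beaker is moved by more than 30 mm or tipped (distance of beaker from where it was at the start of the episode above 0.03 m or angle between beaker's own z axis and vertical above 0.35 rad).
It fails at once if the tip box is knocked over (angle between tip_box's own z axis and vertical above 0.6 rad).
It also fails if it takes over 64 s, if anything falls off the work surface, if the arm or the gripper's body presses on something with over 40 N, if the wrist force passes 120 N, or if a joint passes its speed limit or range.

ROBOT

A 6-joint arm with a two-finger parallel gripper is mounted at the origin on the work surface. World frame = base frame: x ahead of the robot, y to its left, z up, the work surface at z = 0. Lengths are in m, angles in rad, forces in N, time in s.
With the tool pointing down it reaches from about 0.375 to 0.975 m from the base axis. Payload 3.8 kg.
Tool frame: the origin (TCP) lies midway between the tips of the shut fingers; the grasp point (between the pads) lies 19 mm behind it; z points along the fingers, y is the direction in which the jaws open and shut (so a half turn about z gives the same grasp; the last joint's range is limited). The gripper opens to 88 mm and grips with 3 to 60 N. Pads are 18 mm wide; open, the fingers measure 123 mm over their backs; the gripper's body (75 mm by 187 mm) begins 45 mm behind the grasp point.
Start: joints at [-1.298, 0.264, 1.604, -0, 1.274, -0.037], TCP at [0.206, -0.643, 0.239] pointing down, gripper open.
Joint ranges: [-2.63, 2.63], [-0.94, 2.18], [0.31, 2.57], [-1.31, 4.45], [0, 2.66], [-2.55, 2.55]. Speed limits (rad/s): [2.57, 2.57, 3.14, 3.14, 3.14, 3.14].

INTERFACE

Orientations are given as a 3x3 rotation matrix whose columns are the frame's x, y, z axes.
In Python, from workcell import ctrl gives the robot as it stands. The module is installed in compiled form; this text tells all that it offers.
- The arm moves only by the shell command python3 -m crank 'ROWS'. ROWS is JSON, a list of rows, each a list of 3 entries, a list of its own where there are three numbers: the gripper's target within -1 to 1 (shut at 1, half-way at 0, fully open at -1), then the shift along the tool's x, y, z each as a share of 12 cm, from -1 to 1, then the turn about the tool's z as a share of pi rad, from -1 to 1. In form: [[grip, [x, y, z], turn], ...]. A call has 1 to 5 rows; each row is the pose to reach, as a shift and turn from the pose measured when the call began, along the tool's axes at that moment, turning the shorter way round; what a row does not reach only later rows make up. A row lasts 1/8 s, in which the tool goes at most 62.5 mm and 10.7 degrees, less where a joint would pass 70% of its speed; a pose out of reach is approached as far as the arm can. A call with a number of a shift or a turn outside -1 to 1 is refused whole. A call with a gripper value outside its range is refused whole. The fingers move at their own pace and stop on an object; the grip force is fixed at half the most. Time passes only in rows, so rows that repeat a pose let the fingers close. It gives the time, the measured TCP pose, the force and the opening at its end, in the units of the state.
- ctrl.observe(): the state, without advancing time (a new reading comes with each control period).
- ctrl.read_camera(name): name is "scene" or "side" or "wrist"; returns the picture (384x512x3 uint8, red, green, blue); there is no depth.
- ctrl.camera_info(name): a dict with "vertical_fov" (degrees; the focal length in pixels is half the picture's height over the tangent of half this angle, whatever the lens; pixels are square), "cx", "cy" (the principal point, pixels), "cam_to_world" (4x4, takes a point from camera to world coordinates). Camera axes: x right, y down, z forward; pixel columns grow to the right and rows downward; lengths in m; the calibration is good to about 2 mm. The wrist camera is an equidistant fisheye: a pixel r from the principal point sees the ray r / f radians off the axis. A picture is of the moment at which its call begins: read the wrist's pose just before it. camera_info takes no time and is no camera call; for the wrist camera it gives the pose at the moment of the call.
- ctrl.sign_off(): hands the job in, once; it reports no verdict.
The state is a dict: "time": time; "q": joint angles; "joint_velocities": joint speeds; "joint_torque": joint torques, N m; "eef_pos": TCP position; "tcp_rot": TCP orientation; "contact_force": force on the tool from outside, world axes, zero at the start; "ft_torque": the same for the moment, N m; "finger_gap": opening from 0.0 (shut) to 1.0 (fully open).
Only numpy, scipy, OpenCV 4.12 (cv2) and the standard library are available. Lean on these libraries where they do the work, as an engineer would, in place of code of your own. Each camera call takes 0.05 s, during which the arm holds its last target.

## Working session

There is one attempt and no reset: what is moved stays moved. The work goes in short steps, Python scripts to look and compute and a shell command to move; the robot and the scene stay as the last step left them, time stands still between calls to the robot, and variables do not carry over. Pictures are saved under pics/ and viewed, and the job is handed in when it is done.

```bash
mkdir -p pics; cat > h.py <<'E'
import numpy as np, cv2
from workcell import ctrl
def snap(n,f):
    im=ctrl.read_camera(n); cv2.imwrite('pics/'+f,im[:,:,::-1]); return im
def ray(n,u,v,info=None):
    i=info or ctrl.camera_info(n); T=np.array(i['cam_to_world']); f=192/np.tan(np.radians(i['vertical_fov'])/2)
    a=(u-i['cx']);b=(v-i['cy'])
    if n=='wrist':
        r=np.hypot(a,b);t=r/f;d=np.array([a/r*np.sin(t),b/r*np.sin(t),np.cos(t)]) if r>0 else np.array([0,0,1.])
    else: d=np.array([a/f,b/f,1])
    return T[:3,3],T[:3,:3]@(d/np.linalg.norm(d))
def plane(n,u,v,z,info=None):
    o,d=ray(n,u,v,info); return o+d*(z-o[2])/d[2]
def tri(n1,p1,n2,p2,i1=None,i2=None):
    o1,d1=ray(n1,*p1,i1);o2,d2=ray(n2,*p2,i2)
    A=np.stack([d1,-d2],1);s=np.linalg.lstsq(A,o2-o1,rcond=None)[0]
    a=o1+s[0]*d1;b=o2+s[1]*d2;return (a+b)/2,np.linalg.norm(a-b)
def proj(n,p,info=None):
    i=info or ctrl.camera_info(n);T=np.linalg.inv(np.array(i['cam_to_world']));f=192/np.tan(np.radians(i['vertical_fov'])/2)
    c=T[:3,:3]@np.asarray(p)+T[:3,3]
    if n=='wrist':
        r=np.hypot(c[0],c[1]);t=np.arctan2(r,c[2]);return i['cx']+f*t*c[0]/r,i['cy']+f*t*c[1]/r
    return i['cx']+f*c[0]/c[2],i['cy']+f*c[1]/c[2]
E
python3 - <<'E'
from h import *
np.set_printoptions(precision=4,suppress=True)
print(ctrl.observe())
for n in ['scene','side','wrist']:
    print(n,ctrl.camera_info(n)); snap(n,n+'0.png')
E
```

```text
{'time': 0.0, 'q': array([-1.2979,  0.2647,  1.6054, -0.    ,  1.2737, -0.0369]), 'joint_velocities': array([-0.002 , -0.0001,  0.0001,  0.0002,  0.0009, -0.0014]), 'joint_torque': array([ -0.0011, -50.2115, -35.6873,   0.0726,   0.0293,  -0.0002]), 'eef_pos': array([ 0.2056, -0.6422,  0.2374]), 'tcp_rot': array([[ 0.9524,  0.3049, -0.0006],
       [ 0.3049, -0.9524,  0.0021],
       [ 0.    , -0.0022, -1.    ]]), 'contact_force': array([ 0.5808,  0.4189, -0.1829]), 'ft_torque': array([ 0.0033, -0.0083,  0.0333]), 'finger_gap': 1.0014387806075213}
scene {'vertical_fov': 57.79415318048957, 'cx': 256.5727292541125, 'cy': 188.83275947253074, 'cam_to_world': array([[ 0.4749,  0.6284, -0.6161,  0.9613],
       [ 0.8799, -0.35  ,  0.3213, -0.2522],
       [-0.0137, -0.6947, -0.7192,  0.6396],
       [ 0.    ,  0.    ,  0.    ,  1.    ]])}
side {'vertical_fov': 53.96097479321161, 'cx': 256.6269115927995, 'cy': 192.40307240109135, 'cam_to_world': array([[-0.999 , -0.0134,  0.0417,  0.4715],
       [-0.0388,  0.7107, -0.7025,  0.635 ],
       [-0.0202, -0.7034, -0.7105,  0.768 ],
       [ 0.    ,  0.    ,  0.    ,  1.    ]])}
wrist {'vertical_fov': 65.70646984690485, 'cx': 257.0621797621248, 'cy': 195.6436529741095, 'cam_to_world': array([[ 0.3049, -0.9187, -0.2509,  0.2686],
       [-0.9524, -0.2946, -0.0787, -0.6208],
       [-0.0016,  0.263 , -0.9648,  0.3822],
       [ 0.    ,  0.    ,  0.    ,  1.    ]])}
```

View pics/scene0.png

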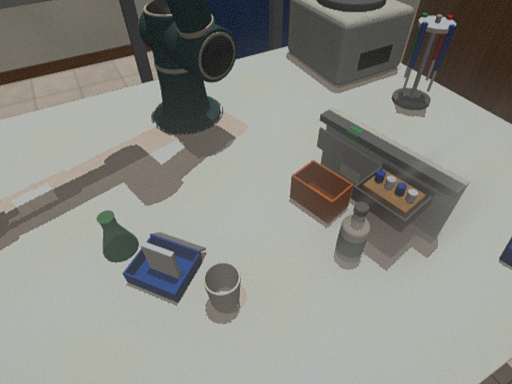

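View pics/side0.png

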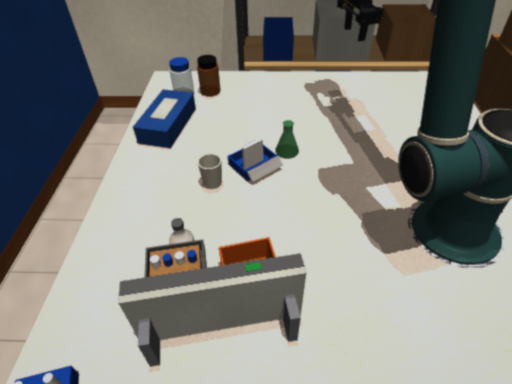

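View pics/wrist0.png

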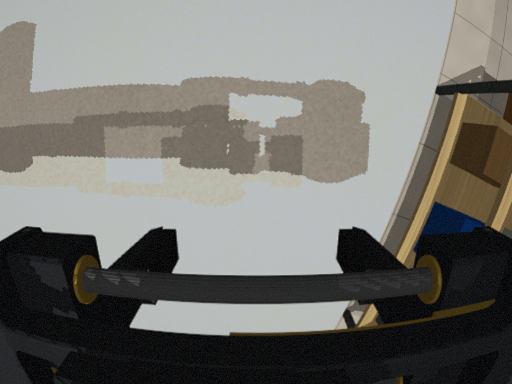

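```bash
python3 - <<'E'
from h import *
im=cv2.imread('pics/scene0.png'); 
def crop(im,x0,y0,w,h,s,f):
    cv2.imwrite('pics/'+f,cv2.resize(im[y0:y0+h,x0:x0+w],None,fx=s,fy=s,interpolation=cv2.INTER_CUBIC))
crop(im,85,195,180,130,4,'c1.png'); crop(im,280,95,195,150,4,'c2.png')
im=cv2.imread('pics/side0.png'); crop(im,110,210,200,150,4,'c3.png'); crop(im,190,110,120,90,6,'c4.png')
E
```

```text
(no output)
```

View pics/c1.png

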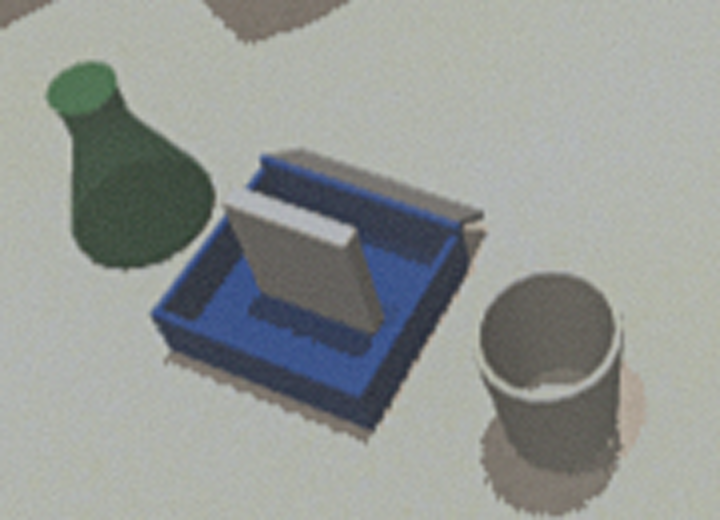

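View pics/c2.png

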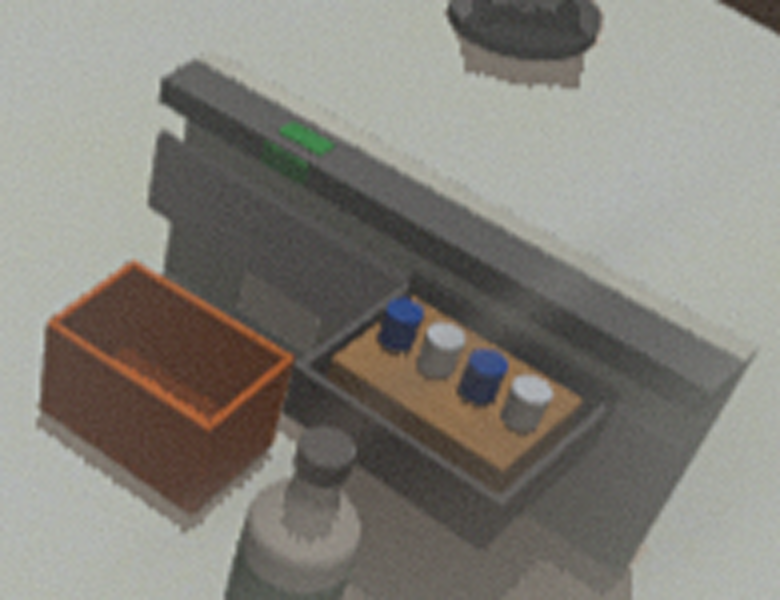

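View pics/c3.png

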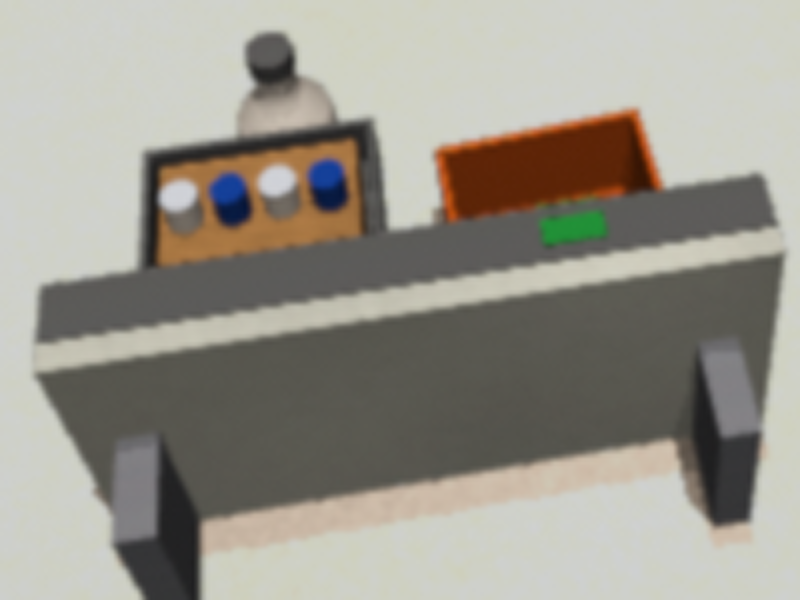

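View pics/c4.png

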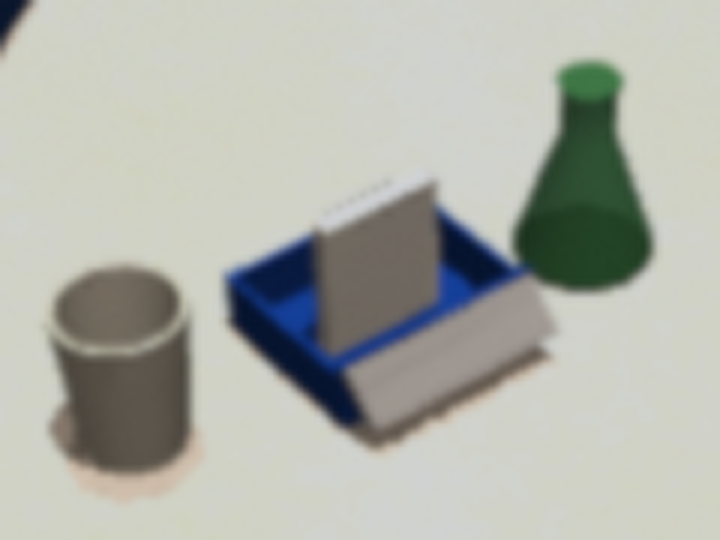

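```bash
python3 - <<'E'
from h import *
np.set_printoptions(precision=4,suppress=True)
C={'c1':('scene',85,195,4),'c2':('scene',280,95,4),'c3':('side',110,210,4),'c4':('side',190,110,6)}
def P(c,u,v,z):
    n,x,y,s=C[c]; return plane(n,x+(u+.5)/s-.5,y+(v+.5)/s-.5,z)
for l,a in [('trunkfront L',('c3',42,287,.17)),('trunkfront R',('c3',760,178,.17)),('wallfront L',('c3',38,347,.17)),('wallfront R',('c3',780,234,.17)),('tag c3',('c3',574,228,.17)),('tag c2',('c2',306,137,.17)),
 ('trfr scene L',('c2',164,84,.17)),('trfr sceneR',('c2',708,393,.17)),
 ('box c2 a',('c2',50,322,.075)),('b',('c2',134,265,.075)),('c',('c2',292,358,.075)),('d',('c2',210,427,.075)),('box c3 far l',('c3',438,150,.075)),('far r',('c3',637,112,.075)),
 ('ft c2',('c2',302,365,.16)),('ft front',('c2',498,500,.16)),('ft c3 l',('c3',147,153,.16)),('ft c3 r',('c3',372,122,.16)),
 ('rib c1 1',('c1',226,200,.085)),('2',('c1',250,190,.085)),('3',('c1',358,228,.085)),('4',('c1',345,247,.085)),
 ('rib c4 1',('c4',318,232,.085)),('2',('c4',437,182,.085)),('c4 nearL',('c4',318,215,.085)),
 ('tray c1 frontL',('c1',153,314,.035)),('frontR',('c1',368,430,.035)),('backL',('c1',263,157,.041)),('backR',('c1',463,232,.041)),
 ('beaker c1',('c1',550,335,.085)),('flask top c1',('c1',82,88,.108)),('beaker c4',('c4',117,310,.085)),('flask c4',('c4',590,80,.108)),('soap cap c2',('c2',327,450,.15)),('soap c3',('c3',270,48,.15))]:
    print(l,P(*a))
E
```

```text
trunkfront L [0.7468 0.2767 0.17  ]
trunkfront R [0.4177 0.2085 0.17  ]
wallfront L [0.7396 0.3068 0.17  ]
wallfront R [0.4098 0.2398 0.17  ]
tag c3 [0.5055 0.2389 0.17  ]
tag c2 [0.5033 0.2408 0.17  ]
trfr scene L [0.422  0.2023 0.17  ]
trfr sceneR [0.7469 0.2737 0.17  ]
box c2 a [0.4789 0.094  0.075 ]
b [0.4613 0.1656 0.075 ]
c [0.5709 0.198  0.075 ]
d [0.5909 0.1255 0.075 ]
box c3 far l [0.5904 0.1259 0.075 ]
far r [0.4781 0.0962 0.075 ]
ft c2 [0.6357 0.1314 0.16  ]
ft front [0.7424 0.1525 0.16  ]
ft c3 l [0.7211 0.1937 0.16  ]
ft c3 r [0.6112 0.1718 0.16  ]
rib c1 1 [ 0.5096 -0.2702  0.085 ]
2 [ 0.5094 -0.2584  0.085 ]
3 [ 0.5558 -0.2195  0.085 ]
4 [ 0.563  -0.2284  0.085 ]
rib c4 1 [ 0.559  -0.2186  0.085 ]
2 [ 0.5029 -0.2586  0.085 ]
c4 nearL [ 0.5599 -0.2318  0.085 ]
tray c1 frontL [ 0.5184 -0.3219  0.035 ]
frontR [ 0.6273 -0.2489  0.035 ]
backL [ 0.4559 -0.2467  0.041 ]
backR [ 0.5519 -0.1707  0.041 ]
beaker c1 [ 0.6512 -0.1631  0.085 ]
flask top c1 [ 0.427  -0.3143  0.108 ]
beaker c4 [ 0.6488 -0.1598  0.085 ]
flask c4 [ 0.4276 -0.3127  0.108 ]
soap cap c2 [0.6778 0.1138 0.15  ]
soap c3 [0.6756 0.1158 0.15  ]
```

```bash
cat > go.py <<'E'
# usage: go.py x y z yaw_deg_of_tool_x : prints remaining shift in units (1=12cm) along the tool axes and turn
import sys; from h import *
t=np.array(list(map(float,sys.argv[1:4])));s=ctrl.observe();R=s['tcp_rot'];d=R.T@(t-s['eef_pos'])
yaw=np.degrees(np.arctan2(R[1,0],R[0,0])); dy=(float(sys.argv[4])-yaw+180)%360-180
print('t',round(s['time'],2),'pos',s['eef_pos'].round(4),'yaw',yaw.round(2),'units',(d/.12).round(3),'turn',round(-dy/180,4),'F',s['contact_force'].round(1),'M',s['ft_torque'].round(2),'gap',round(s['finger_gap'],3),'q',s['q'].round(2))
E
python3 -m crank '[[-1,[0.45,-0.5,0],0],[-1,[0.9,-1,0],0],[-1,[0.9,-1,0],0]]'
python3 -m crank '[[-1,[0.45,-0.5,0],0],[-1,[0.9,-1,0],0],[-1,[0.9,-1,0],0]]'
python3 go.py .5355 .1097 .12 15.5
```

```text
time: 0.52
eef_pos: [0.2725, -0.4925, 0.2373]
tcp_rot: [[0.952, 0.306, -0.001], [0.306, -0.952, 0.003], [0.0, -0.003, -1.0]]
contact_force: [0.4, -0.0, 1.1]
finger_gap: 1.002
time: 0.9
eef_pos: [0.3391, -0.3426, 0.2374]
tcp_rot: [[0.952, 0.307, -0.001], [0.307, -0.952, 0.004], [0.0, -0.004, -1.0]]
contact_force: [1.2, -0.0, -0.8]
finger_gap: 1.0
t 0.9 pos [ 0.3391 -0.3426  0.2374] yaw 17.86 units [ 2.714 -3.081  0.992] turn 0.0131 F [ 1.2 -0.  -0.8] M [-0.02 -0.02 -0.  ] gap 1.0 q [-0.84 -0.1   2.    0.    1.25  0.41]
```

```bash

python3 -m crank '[[-1,[0.45,-0.5,0],0],[-1,[0.9,-1,0],0],[-1,[0.9,-1,0],0.005]]' >/dev/null
python3 -m crank '[[-1,[0.45,-0.5,0],0],[-1,[0.9,-1,0],0.01],[0,[0.9,-1,0],0.01],[0,[0.9,-1,0],0.01]]' 
python3 - <<'E'
from h import *
import pickle
snap('wrist','w1.png'); pickle.dump(ctrl.camera_info('wrist'),open('w1.pkl','wb'))
E
python3 go.py .5355 .1097 .12 15.5
```

```text
time: 1.78
eef_pos: [0.474, -0.0442, 0.2382]
tcp_rot: [[0.964, 0.267, -0.001], [0.267, -0.964, 0.005], [0.0, -0.005, -1.0]]
contact_force: [-0.1, 0.1, -0.2]
finger_gap: 0.798
t 1.82 pos [ 0.4734 -0.0456  0.2381] yaw 15.4 units [ 0.843 -1.106  0.988] turn -0.0005 F [ 0.1  0.3 -0.3] M [-0.   -0.05  0.06] gap 0.751 q [-0.15 -0.12  2.01  0.    1.25  1.15]
```

View pics/w1.png

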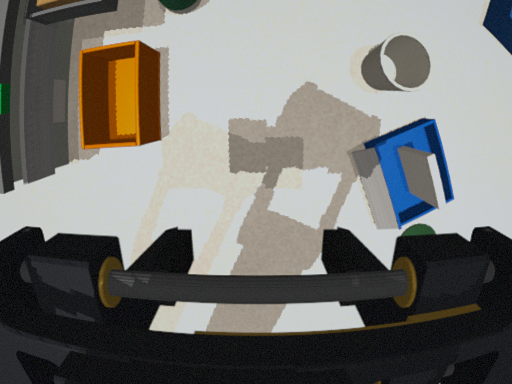

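```bash
python3 - <<'E'
import cv2
im=cv2.imread('pics/w1.png')
for f,(x,y,w,h) in {'w1a.png':(60,25,120,140),'w1b.png':(340,105,125,130)}.items():
    cv2.imwrite('pics/'+f,cv2.resize(im[y:y+h,x:x+w],None,fx=4,fy=4,interpolation=cv2.INTER_CUBIC))
E
```

```text
(no output)
```

View pics/w1a.png

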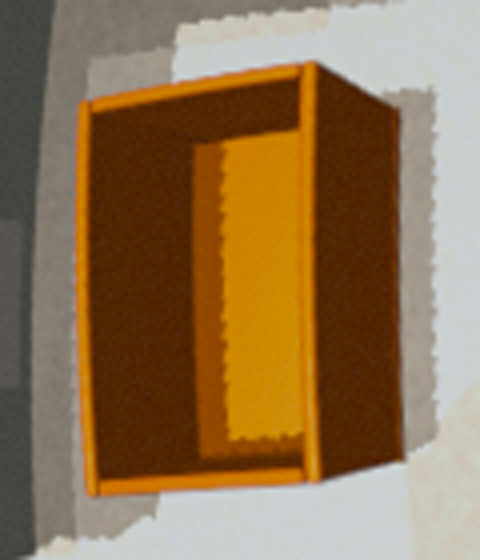

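View pics/w1b.png

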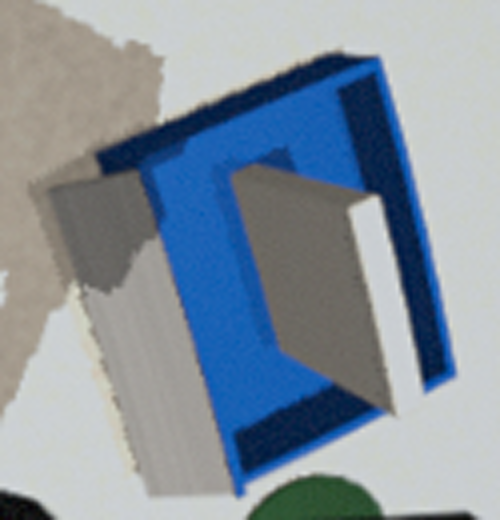

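```bash
python3 - <<'E'
from h import *
import pickle
np.set_printoptions(precision=4,suppress=True)
i=pickle.load(open('w1.pkl','rb'))
def P(x,y,u,v,z): return plane('wrist',x+(u+.5)/4-.5,y+(v+.5)/4-.5,z,i)
B=np.array([P(60,25,*p,.075) for p in [(80,100),(318,62),(320,481),(90,494)]]); print(B,B.mean(0))
for a,b in [(0,1),(1,2),(2,3),(3,0)]: d=B[b]-B[a];print(np.linalg.norm(d),np.degrees(np.arctan2(d[1],d[0])))
T=np.array([P(340,105,*p) for p in [(378,57,.035),(455,376,.035),(240,494,.041),(142,165,.041)]]);print(T,T.mean(0))
for a,b in [(0,1),(1,2),(2,3),(3,0)]: d=T[b]-T[a];print(np.linalg.norm(d),np.degrees(np.arctan2(d[1],d[0])))
Rb=np.array([P(340,105,*p,.085) for p in [(350,208),(380,194),(425,402),(395,416)]]);print(Rb,Rb.mean(0))
for a,b in [(0,1),(1,2),(2,3),(3,0)]: d=Rb[b]-Rb[a];print(np.linalg.norm(d),np.degrees(np.arctan2(d[1],d[0])))
E
```

```text
[[0.5705 0.1969 0.075 ]
 [0.59   0.1208 0.075 ]
 [0.4773 0.0906 0.075 ]
 [0.4571 0.1649 0.075 ]] [0.5237 0.1433 0.075 ]
0.07861004138122656 -75.6902754135878
0.11666952400655693 -165.00952407673648
0.07706657616163946 105.210212829108
0.11790909295758648 15.738095211256494
[[ 0.6074 -0.2463  0.035 ]
 [ 0.5159 -0.322   0.035 ]
 [ 0.4545 -0.2465  0.041 ]
 [ 0.5454 -0.1717  0.041 ]] [ 0.5308 -0.2466  0.038 ]
0.11874441116151092 -140.37015140822314
0.0975152029316782 129.1008832330214
0.11766422563580585 39.45766254973026
0.09715830057967326 -50.262525207202934
[[ 0.5538 -0.2203  0.085 ]
 [ 0.5609 -0.229   0.085 ]
 [ 0.5083 -0.2716  0.085 ]
 [ 0.5013 -0.2622  0.085 ]] [ 0.5311 -0.2458  0.085 ]
0.011208219220906866 -50.66917929752336
0.06772710689672587 -140.95566405354944
0.011796703506324056 126.64948479083893
0.06718061866144046 38.55110197696525
```

```bash

python3 -m crank '[[0,[0.42,-0.5,0],0],[0,[0.8,-1,0.0],0],[0,[0.8,-1,0],0]]' |tail -1
python3 go.py .5335 .1071 .039 15.2
```

```text
finger_gap: 0.502
t 2.2 pos [0.5347 0.0962 0.2384] yaw 15.4 units [ 0.015 -0.083  1.662] turn 0.0011 F [-0.1  0.2  0.7] M [-0.02  0.02 -0.02] gap 0.502 q [0.13 0.02 1.89 0.   1.24 1.43]
```

```bash

python3 -m crank '[[0,[0.015,-0.08,0.3],0],[0,[0.015,-0.085,0.7],0],[0,[0.015,-0.085,1],0],[0,[0.015,-0.085,1],0]]' |tail -1
python3 go.py .5335 .1071 .039 15.2
```

```text
finger_gap: 0.498
t 2.7 pos [0.5303 0.105  0.115 ] yaw 15.31 units [ 0.036 -0.007  0.633] turn 0.0006 F [-0.3 -0.4 -0. ] M [-0.01  0.04  0.03] gap 0.498 q [0.15 0.13 2.01 0.   1.01 1.45]
```

```bash

python3 -m crank '[[0,[0.035,-0.007,0.3],0],[0,[0.035,-0.007,0.6],0],[0,[0.035,-0.007,0.63],0],[1,[0.035,-0.007,0.63],0],[1,[0.035,-0.007,0.63],0]]' |tail -2
python3 -m crank '[[1,[0,0,0],0],[1,[0,0,0],0],[1,[0,0,0],0],[1,[0,0,0],0]]' |tail -2
python3 go.py .5335 .1071 .039 15.2;  python3 -c "
from h import *
snap('scene','s2.png')"
```

```text
contact_force: [0.4, -0.1, -0.8]
finger_gap: 0.295
contact_force: [-1.2, 2.0, 6.1]
finger_gap: 0.049
t 3.83 pos [0.5366 0.1076 0.043 ] yaw 15.29 units [-0.026 -0.003  0.034] turn 0.0005 F [-1.2  2.   6.1] M [ 0.19  0.1  -0.07] gap 0.049 q [0.15 0.23 2.04 0.01 0.87 1.45]
```

View pics/s2.png

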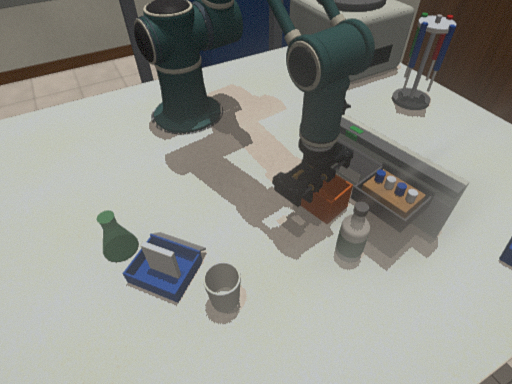

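```bash

python3 -m crank '[[1,[0,0,-0.06],0],[1,[0,0.2,-0.06],0],[1,[0,0.4,-0.06],0],[1,[0,0.6,-0.06],0],[1,[0,0.7,-0.06],0]]' |tail -2
python3 -m crank '[[1,[0,0.2,0],0],[1,[0,0.4,0],0],[1,[0,0.4,0],0]]' |tail -2
python3 go.py .5335 .1071 .039 15.2;  python3 -c "
from h import *
snap('scene','s3.png')"
```

```text
contact_force: [0.3, 0.1, -2.8]
finger_gap: 0.054
contact_force: [-0.7, 2.4, -2.4]
finger_gap: 0.053
t 4.88 pos [ 0.5711 -0.0219  0.0491] yaw 15.14 units [-0.021 -1.119  0.089] turn -0.0003 F [-0.7  2.4 -2.4] M [-0.06  0.03 -0.01] gap 0.053 q [-0.08  0.26  1.99  0.    0.9   1.22]
```

View pics/s3.png

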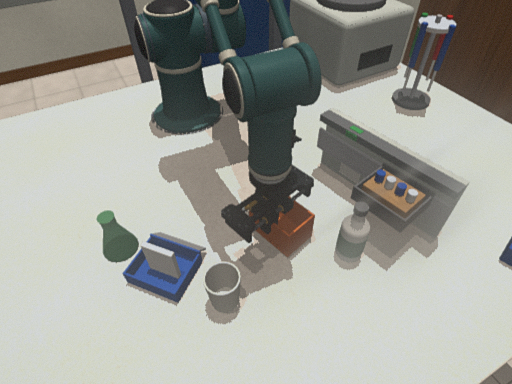

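```bash

python3 -m crank '[[1,[0,0,0.03],0],[1,[0,0,0.06],0],[0.2,[0,0,0.06],0],[0,[0,0,0.06],0],[0,[0,0,0.06],0]]' |tail -2
python3 -m crank '[[0,[0,0,-0.3],0],[0,[0,0,-0.6],0],[-1,[0,0,-1],0],[-1,[0,0,-1],0]]' |tail -2
python3 go.py .531 -.2462 .2 39.3;  python3 -c "
from h import *
import pickle
snap('scene','s4.png');pickle.dump(ctrl.camera_info('wrist'),open('w4.pkl','wb'));snap('wrist','w4.png')"
```

```text
contact_force: [-0.1, -0.9, 0.5]
finger_gap: 0.37
contact_force: [0.3, 0.2, -0.2]
finger_gap: 0.701
t 6.05 pos [ 0.5748 -0.0214  0.1668] yaw 15.19 units [-0.842  1.712 -0.283] turn -0.1339 F [ 0.3  0.2 -0.2] M [-0.02  0.01 -0.05] gap 0.701 q [-0.08  0.13  1.9   0.    1.11  1.22]
```

View pics/s4.png

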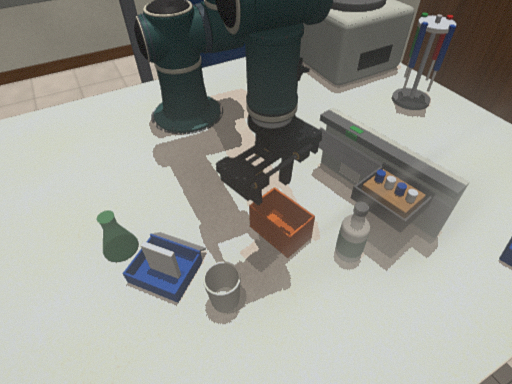

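View pics/w4.png

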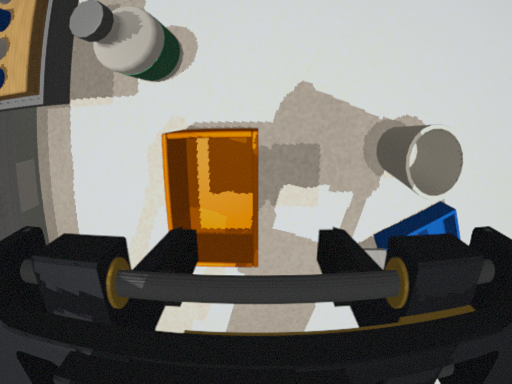

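```bash

python3 -m crank '[[-1,[-0.1,0.2,-0.3],-0.05],[-1,[-0.2,0.4,-0.3],-0.11],[-1,[-0.3,0.6,-0.3],-0.17],[-1,[-0.4,0.8,-0.3],-0.23],[-1,[-0.45,0.9,-0.3],-0.28]]' |tail -1
python3 go.py .531 -.2462 .2 129.3
```

```text
finger_gap: 0.997
t 6.78 pos [ 0.546  -0.1405  0.1952] yaw 65.84 units [-0.855  0.246 -0.043] turn -0.3526 F [-0.5  0.3 -0.7] M [-0.04 -0.07 -0.01] gap 0.997 q [-0.3   0.09  1.89  0.    1.17  0.12]
```

```bash

python3 -m crank '[[-1,[-0.2,0.06,-0.1],-0.05],[-1,[-0.4,0.12,-0.1],-0.11],[-1,[-0.6,0.18,-0.1],-0.17],[-1,[-0.75,0.22,-0.1],-0.23],[-1,[-0.85,0.24,-0.1],-0.28]]' |tail -1
python3 -m crank '[[-1,[0,0,0],-0.05],[-1,[0,0,0],-0.07],[-1,[0,0,0],-0.07]]' |tail -1
python3 -c "
from h import *
import pickle
pickle.dump(ctrl.camera_info('wrist'),open('w5.pkl','wb'));snap('wrist','w5.png')"
python3 go.py .531 -.2462 .2 129.3
```

```text
finger_gap: 0.999
finger_gap: 0.999
t 7.83 pos [ 0.5282 -0.2451  0.202 ] yaw 129.04 units [-0.022  0.013  0.016] turn -0.0015 F [ 0.8 -0.2 -0.3] M [-0.01 -0.16 -0.02] gap 0.998 q [-0.48  0.13  1.84  0.    1.2  -1.16]
```

View pics/w5.png

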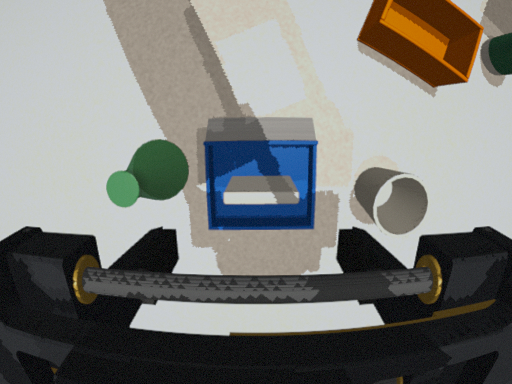

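```bash
python3 - <<'E'
from h import *
import pickle
i=pickle.load(open('w5.pkl','rb'))
im=cv2.imread('pics/w5.png')
cv2.imwrite('pics/w5a.png',cv2.resize(im[105:240,190:330],None,fx=5,fy=5,interpolation=cv2.INTER_CUBIC))
for p in [(261.5,198),(224,198),(299,198)]: print(plane('wrist',*p,.085,i).round(4))
for p in [(206,143),(317,143),(315,228),(209,228)]: print(plane('wrist',*p,.038,i).round(4))
E
```

```text
[ 0.5318 -0.2452  0.085 ]
[ 0.5052 -0.2669  0.085 ]
[ 0.5585 -0.2234  0.085 ]
[ 0.4571 -0.2451  0.038 ]
[ 0.5474 -0.1715  0.038 ]
[ 0.6086 -0.2435  0.038 ]
[ 0.5164 -0.3186  0.038 ]
```

View pics/w5a.png

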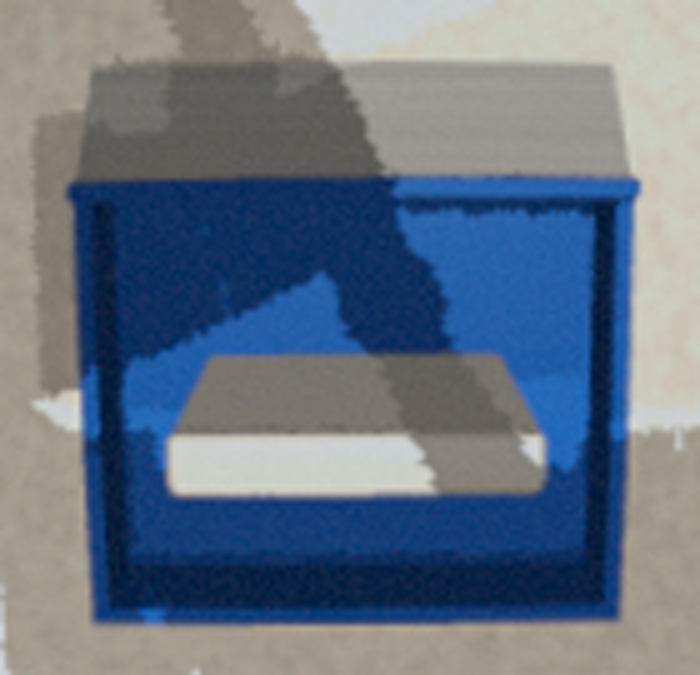

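```bash
python3 go.py .5318 -.2452 .049 129.2
python3 -m crank '[[-1,[-0.015,0.018,0.3],0],[-1,[-0.015,0.018,0.6],0],[-1,[-0.015,0.02,0.7],0],[-1,[-0.015,0.02,0.7],0]]' |tail -1
python3 go.py .5318 -.2452 .049 129.2
```

```text
t 7.83 pos [ 0.5282 -0.2451  0.202 ] yaw 129.04 units [-0.04   0.031  1.274] turn -0.0009 F [ 0.8 -0.2 -0.3] M [-0.01 -0.16 -0.02] gap 0.998 q [-0.48  0.13  1.84  0.    1.2  -1.16]
finger_gap: 1.001
t 8.32 pos [ 0.5292 -0.2438  0.117 ] yaw 129.02 units [-0.033  0.014  0.566] turn -0.001 F [0.3 0.3 0.3] M [-0.03 -0.11  0.02] gap 1.001 q [-0.47  0.21  1.91  0.    1.04 -1.16]
```

```bash

python3 -m crank '[[-1,[-0.033,0.014,0.2],0],[-1,[-0.033,0.014,0.45],0],[-1,[-0.033,0.014,0.57],0],[-1,[-0.033,0.014,0.57],0]]' |tail -1
python3 go.py .5318 -.2452 .049 129.2
python3 -m crank '[[1,[0,0,0],0],[1,[0,0,0],0],[1,[0,0,0],0],[1,[0,0,0],0]]' |tail -2
python3 go.py .5318 -.2452 .049 129.2
```

```text
finger_gap: 1.003
t 8.82 pos [ 0.5317 -0.2452  0.0485] yaw 129.01 units [-0.001  0.    -0.004] turn -0.0011 F [ 0.2 -0.7 -0.2] M [ 0.02 -0.08  0.03] gap 1.003 q [-0.47  0.3   1.95  0.    0.92 -1.16]
contact_force: [-0.2, -0.2, 6.8]
finger_gap: 0.791
t 9.32 pos [ 0.5327 -0.2458  0.05  ] yaw 129.02 units [ 0.008 -0.002  0.008] turn -0.001 F [-0.2 -0.2  6.8] M [-0.07  0.1   0.03] gap 0.791 q [-0.47  0.29  1.94  0.    0.92 -1.16]
```

```bash

python3 -m crank '[[1,[0,0,-0.2],0],[1,[0,0,-0.5],0],[1,[0,0,-0.8],0],[1,[0,0,-1],0],[1,[0,0,-1],0]]' |tail -2
python3 go.py .502 .15 .255 101.8
python3 -c "
from h import *
snap('side','d6.png');snap('wrist','w6.png')"
```

```text
contact_force: [-0.5, 0.6, -3.2]
finger_gap: 0.79
t 9.95 pos [ 0.5358 -0.2473  0.1717] yaw 129.02 units [ 2.758  1.862 -0.669] turn 0.1512 F [-0.5  0.6 -3.2] M [-0.08 -0.18 -0.  ] gap 0.79 q [-0.47  0.16  1.85  0.    1.14 -1.16]
```

View pics/d6.png

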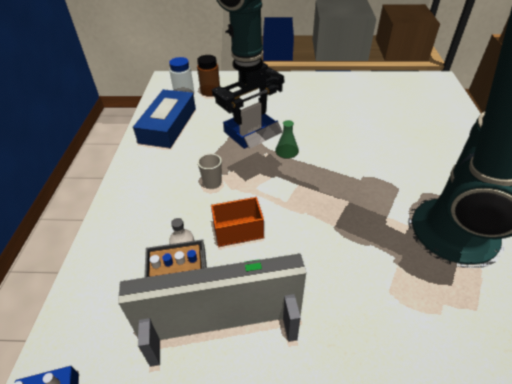

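View pics/w6.png

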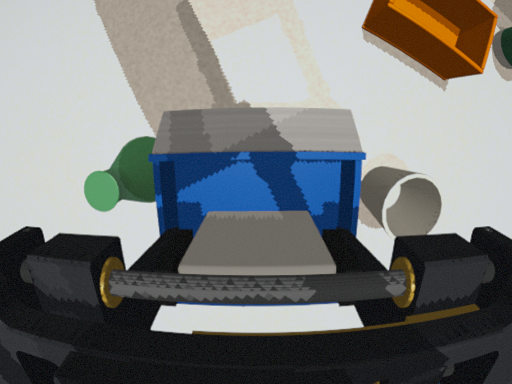

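```bash
python3 go.py .5153 .1919 .25 101.8
python3 -m crank '[[1,[0.2,0.15,-0.2],0.03],[1,[0.45,0.3,-0.4],0.08],[1,[0.75,0.5,-0.6],0.12],[1,[1,0.7,-0.65],0.15],[1,[1,0.7,-0.65],0.15]]' |tail -2
python3 go.py .5153 .1919 .25 101.8
```

```text
t 10.05 pos [ 0.5338 -0.2463  0.1686] yaw 129.02 units [ 2.946  2.174 -0.642] turn 0.1512 F [-0.1  0.7 -3.1] M [ 0.   -0.14  0.01] gap 0.794 q [-0.47  0.17  1.85  0.    1.14 -1.16]
contact_force: [-0.5, -0.5, -2.6]
finger_gap: 0.791
t 10.68 pos [ 0.524  -0.0986  0.2466] yaw 102.19 units [ 2.381e+00  4.400e-01 -1.000e-03] turn 0.0022 F [-0.5 -0.5 -2.6] M [-0.1  -0.12  0.04] gap 0.791 q [-0.24  0.    1.88  0.01  1.28 -0.45]
```

```bash

python3 -m crank '[[1,[0.25,0.05,0],0],[1,[0.6,0.13,0],0],[1,[0.9,0.2,0],0],[1,[1,0.22,0],0]]' |tail -2
python3 -m crank '[[1,[0.25,0.05,0],0],[1,[0.6,0.13,0],0],[1,[0.9,0.2,0],0],[1,[1,0.22,0],0.002]]' |tail -2
python3 go.py .5153 .1919 .25 101.8
python3 -c "
from h import *
snap('side','d7.png');snap('wrist','w7.png');snap('scene','s7.png')"
```

```text
contact_force: [0.1, 0.2, -3.1]
finger_gap: 0.788
contact_force: [-1.1, -0.7, -2.6]
finger_gap: 0.791
t 11.68 pos [0.5234 0.1483 0.2454] yaw 102.05 units [ 0.37   0.009 -0.033] turn 0.0014 F [-1.1 -0.7 -2.6] M [-0.04 -0.15  0.  ] gap 0.791 q [0.22 0.03 1.86 0.01 1.28 0.01]
```

View pics/d7.png

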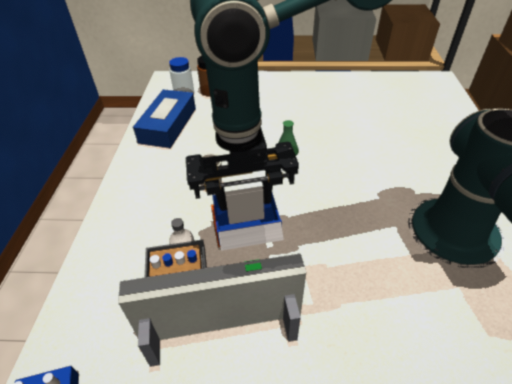

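View pics/w7.png

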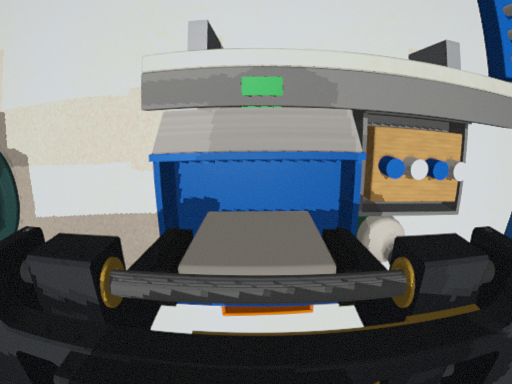

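View pics/s7.png

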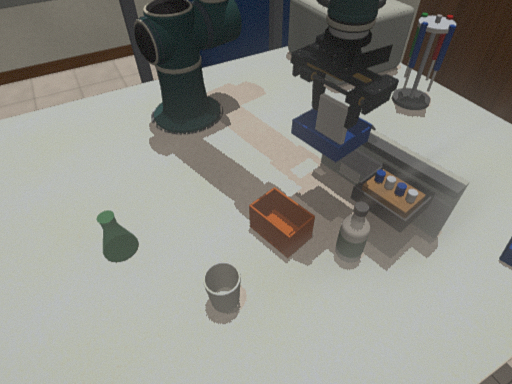

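```bash
python3 - <<'E'
from h import *
im=cv2.imread('pics/w7.png')
cv2.imwrite('pics/w7a.png',cv2.resize(im[40:165,135:375],None,fx=3.3,fy=3.3,interpolation=cv2.INTER_CUBIC))
E
```

```text
(no output)
```

View pics/w7a.png

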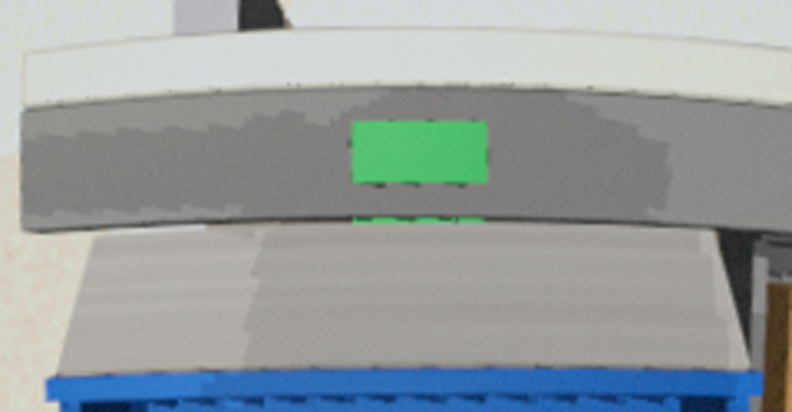

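```bash
python3 - <<'E'
from h import *
np.set_printoptions(precision=4,suppress=True)
s=ctrl.observe();print(s['eef_pos'],s['time'])
i=ctrl.camera_info('wrist')
P=lambda u,v,z:plane('wrist',135+(u+.5)/3.3-.5,40+(v+.5)/3.3-.5,z,i)
W=[P(*p,.17) for p in [(25,107),(419,87),(780,104)]];T=[P(*p,.17) for p in [(25,232),(419,218),(780,230)]]
tag=P(419,152,.17)
ang=lambda a,b:np.degrees(np.arctan2((b-a)[1],(b-a)[0]))
print('wall',W,ang(W[0],W[2]),ang(W[0],W[1]));print('trunk',T,ang(T[0],T[2]),ang(T[0],T[1]));print('tag',tag, P(352,152,.17),P(487,152,.17))
zt=s['eef_pos'][2]-.049
B=[P(47,382,zt+.041),P(762,374,zt+.041)];S=[P(97,228,zt+.0166),P(716,228,zt+.0166)]
print('tray back',B,(B[0]+B[1])/2,ang(*B)); print('strip',S,(S[0]+S[1])/2,ang(*S))
E
```

```text
[0.5235 0.147  0.2459] 11.825
wall [array([0.4109, 0.2338, 0.17  ]), array([0.5017, 0.2525, 0.17  ]), array([0.5835, 0.2704, 0.17  ])] 11.989757241122158 11.677564230609649
trunk [array([0.4171, 0.2041, 0.17  ]), array([0.508 , 0.2232, 0.17  ]), array([0.5899, 0.2411, 0.17  ])] 12.090910025823003 11.864746112306605
tag [0.5049 0.2379 0.17  ] [0.4903 0.2349 0.17  ] [0.5196 0.2411 0.17  ]
tray back [array([0.4543, 0.1828, 0.2379]), array([0.5688, 0.2088, 0.2379])] [0.5115 0.1958 0.2379] 12.810862956567592
strip [array([0.4502, 0.2087, 0.2135]), array([0.5622, 0.2324, 0.2135])] [0.5062 0.2205 0.2135] 11.987187662214836
```

```bash
cat > bay.py <<'E'
# bay.py x y z: bay-frame target (mm) for TCP ; prints current TCP in bay and needed units
import sys; from h import *
O=np.array([.503,.253,0]);a=np.radians(12.0);R=np.array([[-np.sin(a),-np.cos(a),0],[np.cos(a),-np.sin(a),0],[0,0,1]])
s=ctrl.observe();c=R.T@(s['eef_pos']-O)*1000;Rt=s['tcp_rot'];yaw=np.degrees(np.arctan2(Rt[1,0],Rt[0,0]))
t=np.array(list(map(float,sys.argv[1:4])));d=Rt.T@R@(t-c)/120
print('t',round(s['time'],2),'TCP bay mm',c.round(1),'yaw err',round(yaw-102,2),'units',d.round(3),'Fbay',(R.T@s['contact_force']).round(1),'Mbay',(R.T@s['ft_torque']).round(2),'gap',round(s['finger_gap'],3))
E
python3 bay.py -70 0 224
python3 -m crank '[[1,[0.15,0.01,0],0],[1,[0.3,0.01,0],0],[1,[0.3,0.01,0.1],0],[1,[0.3,0.01,0.18],0]]' |tail -2
python3 bay.py -70 0 219
```

```text
t 11.82 TCP bay mm [-108.     2.   245.9] yaw err -0.0 units [0.314 0.021 0.186] Fbay [-0.   0.6 -3. ] Mbay [-0.13  0.09  0.04] gap 0.79
contact_force: [-0.7, 0.0, -2.4]
finger_gap: 0.79
t 12.32 TCP bay mm [-71.6   1.7 223.7] yaw err 0.05 units [0.013 0.015 0.039] Fbay [ 0.2  0.7 -2.4] Mbay [-0.1   0.08 -0.04] gap 0.79
```

```bash

python3 -m crank '[[1,[0,0.01,0.03],0],[1,[0,0.01,0.05],0],[1,[-0.02,0.01,0.06],0]]' |tail -2
python3 bay.py -76 0 215
python3 -m crank '[[1,[-0.02,0.0,0.015],0],[1,[-0.04,0.0,0.03],0],[1,[-0.04,0,0.03],0]]' |tail -2
python3 bay.py -76 0 215
```

```text
contact_force: [-3.0, -0.6, 3.0]
finger_gap: 0.792
t 12.7 TCP bay mm [-74.2   0.5 217.6] yaw err 0.03 units [-0.015  0.005  0.021] Fbay [-0.   3.1  3. ] Mbay [ 0.23 -0.2   0.16] gap 0.792
contact_force: [-0.9, 1.4, 1.3]
finger_gap: 0.793
t 13.07 TCP bay mm [-7.910e+01  1.000e-01  2.139e+02] yaw err 0.01 units [ 0.026  0.001 -0.009] Fbay [1.5 0.6 1.3] Mbay [-0.29 -0.3   0.05] gap 0.793
```

```bash

python3 -m crank '[[1,[-0.02,0.0,0.03],0],[1,[-0.04,0.0,0.05],0],[1,[-0.06,0,0.07],0],[1,[-0.06,0,0.07],0]]' |tail -2
python3 bay.py -88 0 205
python3 -c "
from h import *
snap('side','d8.png');snap('scene','s8.png')
a=cv2.imread('pics/d8.png')[110:300,140:320];b=cv2.imread('pics/s8.png')[60:230,270:430]
cv2.imwrite('pics/x8.png',np.hstack([cv2.resize(a,(400,422)),cv2.resize(b,(397,422))]))"
```

```text
contact_force: [-1.1, -1.7, 3.1]
finger_gap: 0.785
t 13.57 TCP bay mm [-86.6   0.3 205.1] yaw err -0.01 units [-0.011  0.002  0.001] Fbay [-1.4  1.4  3.1] Mbay [-0.12  0.08  0.07] gap 0.785
```

View pics/x8.png

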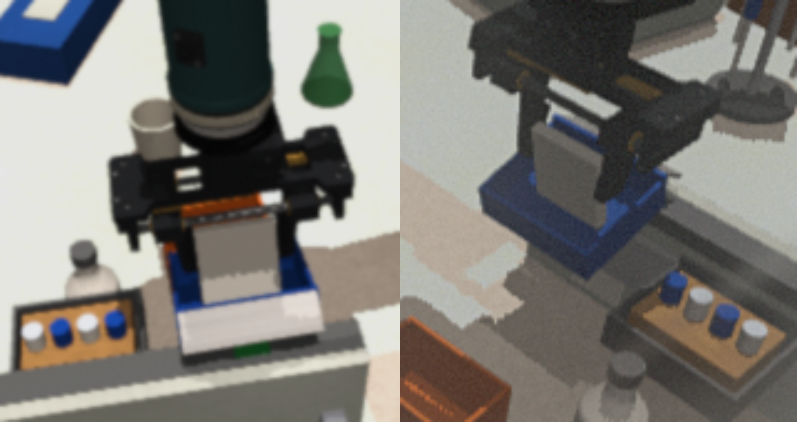

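```bash
cat > tilt.py <<'E'
# predicted wrist rows of back-wall top edge and strip far (upper) edge for tilts
from h import *
import sys
s=ctrl.observe();i=ctrl.camera_info('wrist');R=s['tcp_rot'];G=s['eef_pos']-R[:,2]*.019
xh=np.array([R[0,0],R[1,0],0]);xh/=np.linalg.norm(xh);zh=np.array([0,0,1.])
for th in range(-5,31,5):
    a=np.radians(th); c,sn=np.cos(a),np.sin(a)
    f=lambda x,z: G+ (x*c - z*sn)*xh + (x*sn+z*c)*zh   # front-down: +x goes up, top leans to -x
    print(th,[tuple(np.round(proj('wrist',f(x/1000,z/1000),i),1)) for x,z in [(50,-27),(74.5,-51.4),(6,17)]])
snap('wrist',sys.argv[1])
E
python3 tilt.py w8.png
```

```text
-5 [(np.float64(260.2), np.float64(157.2)), (np.float64(260.7), np.float64(116.1)), (np.float64(258.5), np.float64(268.0))]
0 [(np.float64(260.1), np.float64(153.3)), (np.float64(260.7), np.float64(108.0)), (np.float64(258.5), np.float64(271.7))]
5 [(np.float64(260.0), np.float64(150.0)), (np.float64(260.5), np.float64(100.2)), (np.float64(258.5), np.float64(275.3))]
10 [(np.float64(259.9), np.float64(147.4)), (np.float64(260.4), np.float64(92.9)), (np.float64(258.4), np.float64(278.8))]
15 [(np.float64(259.8), np.float64(145.4)), (np.float64(260.3), np.float64(86.1)), (np.float64(258.4), np.float64(282.2))]
20 [(np.float64(259.6), np.float64(144.3)), (np.float64(260.1), np.float64(79.8)), (np.float64(258.4), np.float64(285.4))]
25 [(np.float64(259.5), np.float64(144.1)), (np.float64(259.9), np.float64(74.2)), (np.float64(258.4), np.float64(288.4))]
30 [(np.float64(259.3), np.float64(144.8)), (np.float64(259.7), np.float64(69.5)), (np.float64(258.4), np.float64(291.1))]
```

View pics/w8.png

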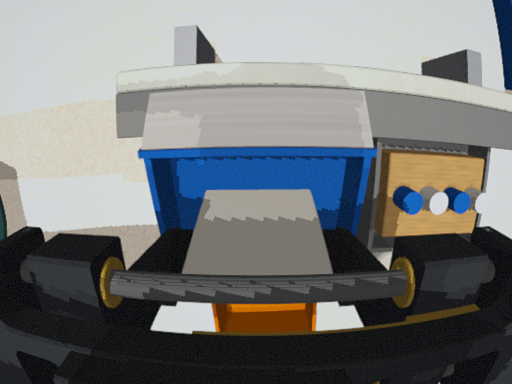

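```bash

python3 -m crank '[[1,[-0.02,0.0,0.02],0],[1,[-0.05,0.0,0.05],0],[1,[-0.05,0,0.05],0]]' |tail -2
python3 bay.py -88 0 205
python3 -m crank '[[1,[-0.1,0.0,-0.03],0],[1,[-0.3,0.0,-0.03],0],[1,[-0.45,0,-0.03],0],[1,[-0.45,0,-0.03],0]]' |tail -2
python3 bay.py -88 0 205
python3 tilt.py w9.png | cut -c1-3 >/dev/null
```

```text
contact_force: [-0.1, -0.2, 0.8]
finger_gap: 0.787
t 14.1 TCP bay mm [-92.5   0.2 198.8] yaw err -0.02 units [ 0.038  0.    -0.051] Fbay [-0.2  0.1  0.8] Mbay [-0.41 -0.16 -0.1 ] gap 0.787
contact_force: [0.4, 1.0, -2.4]
finger_gap: 0.79
t 14.6 TCP bay mm [-148.     0.6  201.1] yaw err -0.16 units [ 0.5    0.003 -0.026] Fbay [ 0.9 -0.6 -2.4] Mbay [-0.11  0.09 -0.  ] gap 0.79
```

View pics/w9.png

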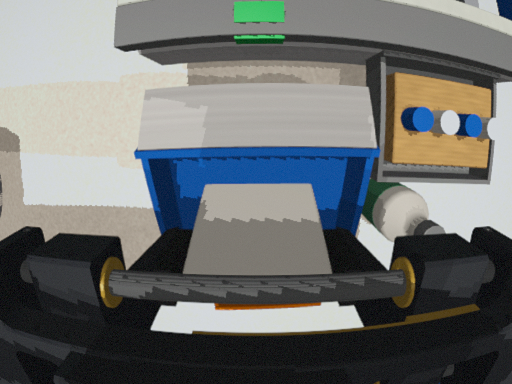

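```bash

python3 bay.py -146 0 149
python3 -m crank '[[1,[0,0.005,0.1],0],[1,[0,0.005,0.25],0],[1,[0,0.005,0.37],-0.001],[1,[0,0.005,0.43],-0.001],[1,[0,0.005,0.43],-0.001]]' |tail -2
python3 bay.py -97 0 149
python3 tilt.py w10.png
```

```text
t 14.65 TCP bay mm [-147.2    0.5  201.2] yaw err -0.12 units [0.004 0.014 0.435] Fbay [-0.3 -0.5 -2.1] Mbay [-0.11  0.1  -0.02] gap 0.791
contact_force: [-0.1, -0.7, -3.5]
finger_gap: 0.788
t 15.28 TCP bay mm [-146.3    1.7  148.5] yaw err 0.07 units [0.411 0.015 0.001] Fbay [-0.6  0.2 -3.5] Mbay [-0.07  0.12  0.03] gap 0.788
-5 [(np.float64(260.3), np.float64(157.2)), (np.float64(260.9), np.float64(116.1)), (np.float64(258.3), np.float64(267.9))]
0 [(np.float64(260.2), np.float64(153.3)), (np.float64(260.8), np.float64(108.0)), (np.float64(258.3), np.float64(271.6))]
5 [(np.float64(260.1), np.float64(150.0)), (np.float64(260.7), np.float64(100.3)), (np.float64(258.3), np.float64(275.2))]
10 [(np.float64(259.9), np.float64(147.4)), (np.float64(260.5), np.float64(92.9)), (np.float64(258.3), np.float64(278.7))]
15 [(np.float64(259.8), np.float64(145.4)), (np.float64(260.4), np.float64(86.1)), (np.float64(258.2), np.float64(282.1))]
20 [(np.float64(259.6), np.float64(144.3)), (np.float64(260.2), np.float64(79.8)), (np.float64(258.2), np.float64(285.3))]
25 [(np.float64(259.4), np.float64(144.0)), (np.float64(259.9), np.float64(74.2)), (np.float64(258.2), np.float64(288.3))]
30 [(np.float64(259.3), np.float64(144.8)), (np.float64(259.7), np.float64(69.5)), (np.float64(258.2), np.float64(291.0))]
```

View pics/w10.png

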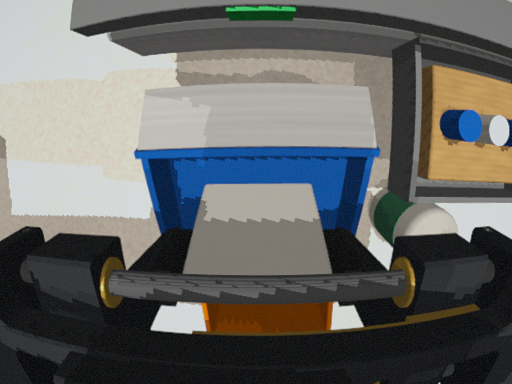

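```bash
python3 - <<'E'
from h import *
im=cv2.imread('pics/w10.png')
c=im[75:165,:,:]
for u in (200,230,260,290,320):
    col=im[70:165,u,:].astype(int); b=col[:,0]-col[:,2]
    # strip edge: brightness jump ; blue edge: b-r jump
    g=col.sum(1); 
    print(u,'blue starts',70+np.argmax(b>60),'rows g',[(70+k,g[k]) for k in range(8,24)])
E
python3 - <<'E'
from h import *
from scipy.optimize import fsolve
s=ctrl.observe();i=ctrl.camera_info('wrist');R=s['tcp_rot'];G=s['eef_pos']-R[:,2]*.019
xh=np.array([R[0,0],R[1,0],0]);xh/=np.linalg.norm(xh);zh=np.array([0,0,1.])
def rows(th,dz,dx=0):
    c,sn=np.cos(th),np.sin(th)
    f=lambda x,z: G+((x+dx)*c-(z+dz)*sn)*xh+((x+dx)*sn+(z+dz)*c)*zh
    return [proj('wrist',f(x/1000,z/1000),i)[1] for x,z in [(50,-27),(74.5,-51.4)]]
for r in [(148,85.5),(149,85.5),(150,85.5),(148,84.5)]:
    print(r,[np.round(v,4) for v in fsolve(lambda p:np.subtract(rows(p[0],p[1]),r),[.2,0])])
E
```

```text
200 blue starts 148 rows g [(78, np.int64(395)), (79, np.int64(397)), (80, np.int64(394)), (81, np.int64(392)), (82, np.int64(385)), (83, np.int64(390)), (84, np.int64(407)), (85, np.int64(507)), (86, np.int64(521)), (87, np.int64(525)), (88, np.int64(521)), (89, np.int64(514)), (90, np.int64(509)), (91, np.int64(511)), (92, np.int64(504)), (93, np.int64(504))]
230 blue starts 148 rows g [(78, np.int64(387)), (79, np.int64(384)), (80, np.int64(392)), (81, np.int64(407)), (82, np.int64(407)), (83, np.int64(467)), (84, np.int64(518)), (85, np.int64(523)), (86, np.int64(526)), (87, np.int64(517)), (88, np.int64(517)), (89, np.int64(504)), (90, np.int64(513)), (91, np.int64(506)), (92, np.int64(512)), (93, np.int64(512))]
260 blue starts 147 rows g [(78, np.int64(407)), (79, np.int64(407)), (80, np.int64(413)), (81, np.int64(405)), (82, np.int64(414)), (83, np.int64(495)), (84, np.int64(524)), (85, np.int64(526)), (86, np.int64(523)), (87, np.int64(514)), (88, np.int64(511)), (89, np.int64(507)), (90, np.int64(508)), (91, np.int64(509)), (92, np.int64(514)), (93, np.int64(513))]
290 blue
[... 231 characters left out ...]
88, np.int64(511)), (89, np.int64(506)), (90, np.int64(510)), (91, np.int64(508)), (92, np.int64(513)), (93, np.int64(516))]
320 blue starts 148 rows g [(78, np.int64(468)), (79, np.int64(466)), (80, np.int64(480)), (81, np.int64(486)), (82, np.int64(487)), (83, np.int64(479)), (84, np.int64(506)), (85, np.int64(524)), (86, np.int64(520)), (87, np.int64(521)), (88, np.int64(512)), (89, np.int64(516)), (90, np.int64(507)), (91, np.int64(508)), (92, np.int64(505)), (93, np.int64(517))]
(148, 85.5) [np.float64(0.2857), np.float64(0.0038)]
(149, 85.5) [np.float64(0.2921), np.float64(0.0051)]
(150, 85.5) [np.float64(0.2986), np.float64(0.0062)]
(148, 84.5) [np.float64(0.3013), np.float64(0.0039)]
```

```bash

python3 bay.py -125 0 142.5
python3 -m crank '[[1,[0.05,0.01,0.03],0],[1,[0.12,0.012,0.05],0],[1,[0.175,0.012,0.053],0],[1,[0.175,0.012,0.053],0],[1,[0.175,0.012,0.053],0]]' |tail -2
python3 bay.py -98 0 142.5
python3 -c "
from h import *
snap('side','d11.png');snap('scene','s11.png')
a=cv2.imread('pics/d11.png')[110:300,140:320];b=cv2.imread('pics/s11.png')[60:230,270:430]
cv2.imwrite('pics/x11.png',np.hstack([cv2.resize(a,(400,422)),cv2.resize(b,(397,422))]))"
```

```text
t 15.32 TCP bay mm [-146.3    1.1  149.3] yaw err 0.07 units [0.177 0.011 0.059] Fbay [-0.2 -0.2 -3.8] Mbay [-0.14  0.11 -0.01] gap 0.789
contact_force: [0.2, -0.1, -2.6]
finger_gap: 0.785
t 15.95 TCP bay mm [-125.1   -0.2  143.4] yaw err 0.09 units [ 0.226 -0.001  0.01 ] Fbay [-0.1 -0.1 -2.6] Mbay [-0.08  0.13 -0.01] gap 0.785
```

View pics/x11.png

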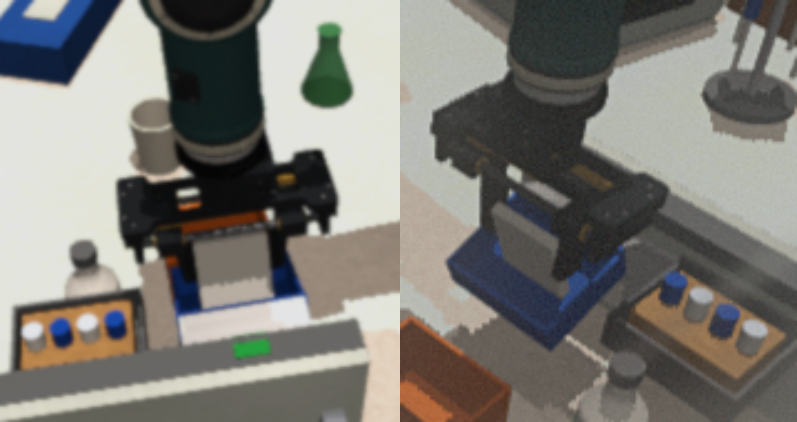

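```bash

python3 -m crank '[[1,[0.05,0,0],0],[1,[0.1,0,0],0],[1,[0.12,0,0],0],[1,[0.12,0,0],0]]' |tail -2
python3 bay.py -98 0 142.5
python3 -m crank '[[1,[0.04,0,0],0],[1,[0.08,0,0],0],[1,[0.105,0,0],0],[1,[0.105,0,0],0]]' |tail -2
python3 bay.py -98 0 142.5; python3 tilt.py w12.png >/dev/null
```

```text
contact_force: [0.9, -0.3, -3.0]
finger_gap: 0.79
t 16.55 TCP bay mm [-110.7   -0.2  143.6] yaw err 0.09 units [ 0.106 -0.001  0.01 ] Fbay [-0.4 -0.8 -3. ] Mbay [-0.1   0.12 -0.03] gap 0.79
contact_force: [0.2, -0.9, -2.9]
finger_gap: 0.796
t 17.05 TCP bay mm [-97.8  -0.2 143.7] yaw err 0.12 units [-0.002 -0.001  0.01 ] Fbay [-1.  -0.  -2.9] Mbay [-0.14  0.14  0.01] gap 0.796
```

View pics/w12.png

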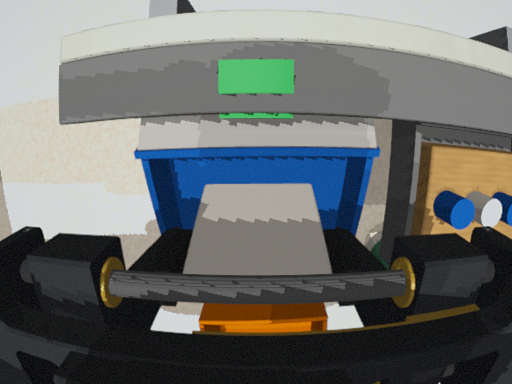

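```bash

python3 -m crank '[[1,[0.0,0,0.02],0],[1,[0.02,0,0.02],0],[1,[0.04,0,0.02],0],[1,[0.06,0,0.015],0],[1,[0.08,0,0.01],0]]' |tail -2
python3 bay.py -76 0 145; python3 tilt.py w13.png >/dev/null
```

```text
contact_force: [-0.7, -15.5, 2.1]
finger_gap: 0.791
t 17.73 TCP bay mm [-9.170e+01  1.000e-01  1.431e+02] yaw err 0.15 units [ 0.131  0.001 -0.015] Fbay [-15.    3.9   2.1] Mbay [ 0.36  2.62 -0.4 ] gap 0.791
```

View pics/w13.png

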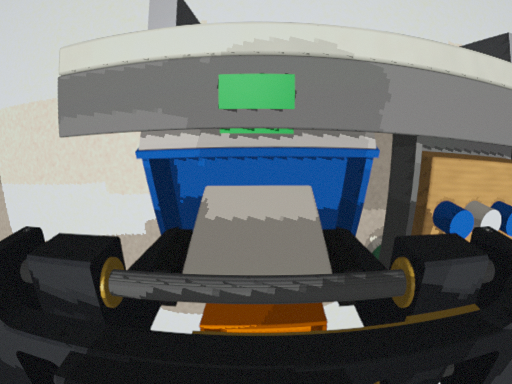

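```bash

python3 -m crank '[[1,[0.03,0,0],0],[1,[0.05,0,0],0],[1,[0.07,0,0],0],[1,[0.08,0,0],0],[1,[0.08,0,0],0]]' |tail -2
python3 bay.py -76 0 145; python3 tilt.py w14.png >/dev/null
```

```text
contact_force: [-0.7, -27.0, 9.9]
finger_gap: 0.791
t 18.4 TCP bay mm [-89.5   0.4 145.5] yaw err 0.22 units [0.113 0.003 0.003] Fbay [-26.3   6.3   9.9] Mbay [ 0.94  4.35 -0.34] gap 0.791
```

View pics/w14.png

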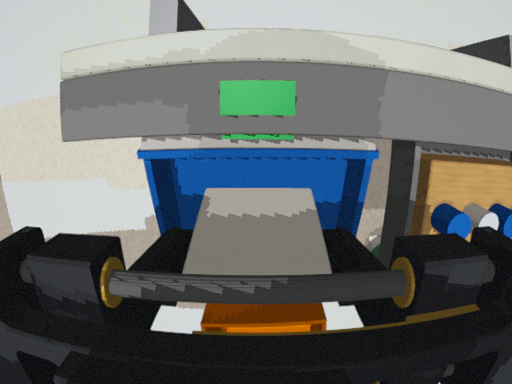

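```bash

python3 -m crank '[[1,[0.03,0,-0.02],0],[1,[0.05,0,-0.035],0],[1,[0.06,0,-0.04],0],[1,[0.06,0,-0.04],0]]' |tail -2
python3 bay.py -76 0 145; python3 tilt.py w15.png >/dev/null
python3 -c "
from h import *
i=cv2.imread('pics/w15.png').astype(int)
print([120+int(np.argmax((i[120:170,u,0]-i[120:170,u,2])>60)) for u in (200,230,260,290,320)])"
```

```text
contact_force: [-0.4, -12.8, 3.6]
finger_gap: 0.796
t 18.95 TCP bay mm [-85.8   0.3 151.2] yaw err 0.25 units [0.082 0.004 0.051] Fbay [-12.4   3.    3.6] Mbay [ 0.29  2.3  -0.21] gap 0.796
[150, 150, 150, 150, 150]
```

View pics/w15.png

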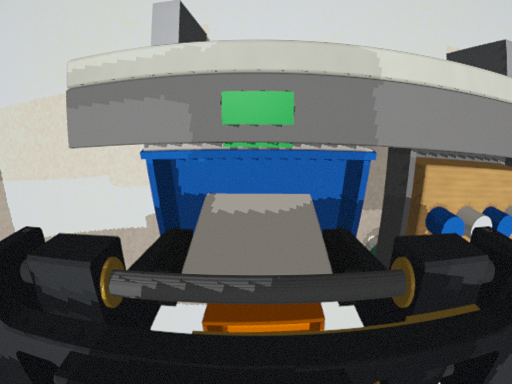

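```bash

python3 -m crank '[[1,[0.03,0,0],0],[1,[0.05,0,-0.005],0],[1,[0.07,0,-0.01],0],[1,[0.07,0,-0.01],0]]' |tail -2
python3 bay.py -76 0 145; python3 tilt.py w16.png >/dev/null
python3 -c "
from h import *
i=cv2.imread('pics/w16.png').astype(int)
print([120+int(np.argmax((i[120:170,u,0]-i[120:170,u,2])>60)) for u in (200,230,260,290,320)])"
```

```text
contact_force: [0.9, -11.1, 2.8]
finger_gap: 0.789
t 19.5 TCP bay mm [-80.1  -0.4 153.7] yaw err 0.29 units [ 0.035 -0.001  0.072] Fbay [-11.1   1.4   2.8] Mbay [ 0.12  2.02 -0.11] gap 0.789
[156, 159, 159, 156, 156]
```

View pics/w16.png

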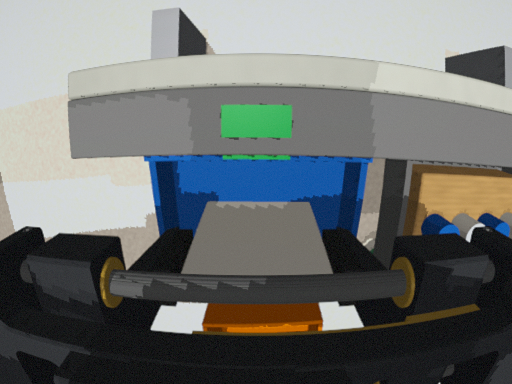

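```bash

python3 -m crank '[[1,[0.03,0,0],0],[1,[0.05,0,0.0],0],[1,[0.06,0,0],0],[1,[0.06,0,0],0]]' |tail -2
python3 bay.py -76 0 145; python3 tilt.py w17.png >/dev/null
```

```text
contact_force: [0.7, -8.4, 1.7]
finger_gap: 0.792
t 20.05 TCP bay mm [-75.1  -1.1 154.7] yaw err 0.32 units [-0.006 -0.007  0.081] Fbay [-8.3  1.1  1.7] Mbay [ 0.03  1.71 -0.09] gap 0.792
```

View pics/w17.png

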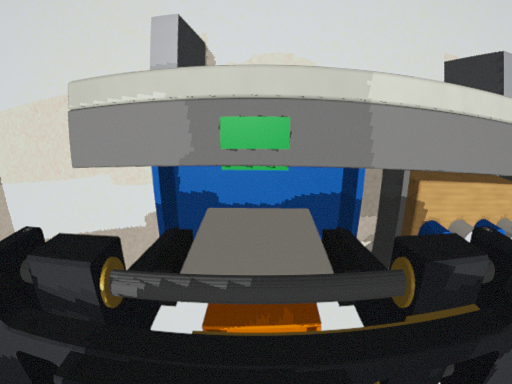

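```bash

python3 -m crank '[[1,[0.03,0,0],0],[1,[0.04,0,0.0],0],[1,[0.04,0,0],0]]' |tail -2
python3 bay.py -76 0 145
python3 -m crank '[[1,[0.02,0,0.03],0],[1,[0.02,0,0.05],0],[1,[0.02,0,0.05],0]]' |tail -2
python3 bay.py -76 0 145; python3 tilt.py w18.png >/dev/null
```

```text
contact_force: [0.7, -8.0, 1.1]
finger_gap: 0.79
t 20.48 TCP bay mm [-72.2  -1.4 155.5] yaw err 0.34 units [-0.029 -0.01   0.089] Fbay [-7.9  0.9  1.1] Mbay [ 0.02  1.49 -0.14] gap 0.79
contact_force: [1.8, -8.4, -0.9]
finger_gap: 0.792
t 20.85 TCP bay mm [-72.1  -2.1 150.3] yaw err 0.36 units [-0.031 -0.017  0.045] Fbay [-8.6 -0.  -0.9] Mbay [-0.27  1.57 -0.19] gap 0.792
```

View pics/w18.png

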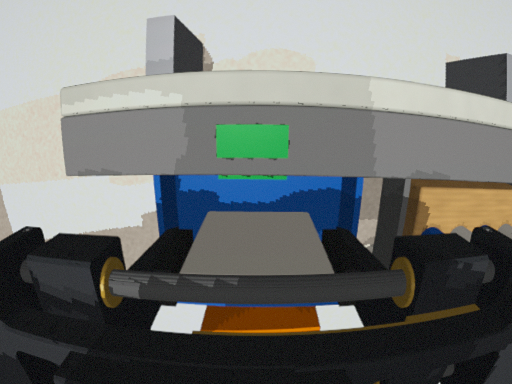

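```bash

python3 -m crank '[[1,[0,0.0,0.02],0],[1,[0,0,0.04],0],[1,[0,0,0.06],0],[1,[0,0,0.06],0]]' |tail -2
python3 bay.py -76 0 145
python3 tilt.py w19.png >/dev/null
python3 -c "
from h import *
snap('side','d19.png');snap('scene','s19.png')
a=cv2.imread('pics/d19.png')[110:300,140:320];b=cv2.imread('pics/s19.png')[60:230,270:430]
cv2.imwrite('pics/x19.png',np.hstack([cv2.resize(a,(400,422)),cv2.resize(b,(397,422))]))"
```

```text
contact_force: [-7.6, -7.9, 15.0]
finger_gap: 0.794
t 21.4 TCP bay mm [-73.2  -2.6 146.7] yaw err 0.42 units [-0.023 -0.022  0.015] Fbay [-6.2  9.  15. ] Mbay [0.91 1.12 0.14] gap 0.794
```

View pics/x19.png

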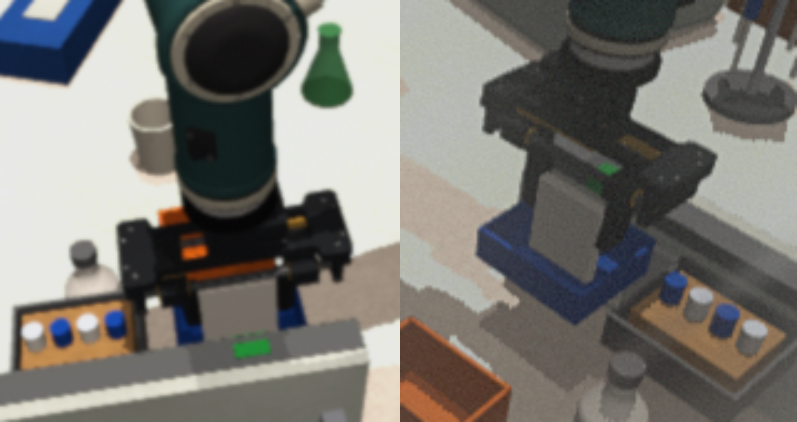

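View pics/w19.png

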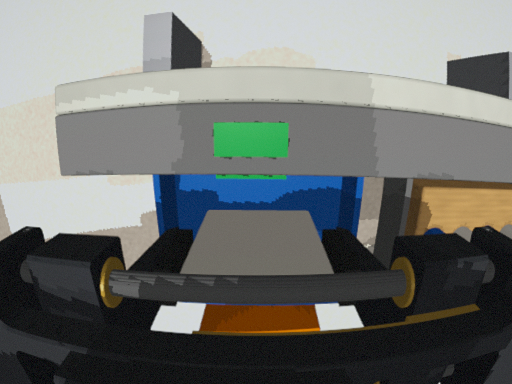

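```bash
python3 -c "
from h import *
b=cv2.imread('pics/s19.png')[115:200,295:375];cv2.imwrite('pics/x19b.png',cv2.resize(b,None,fx=7,fy=7,interpolation=cv2.INTER_CUBIC))
O=np.array([.503,.253,0]);a=np.radians(12.0);R=np.array([[-np.sin(a),-np.cos(a),0],[np.cos(a),-np.sin(a),0],[0,0,1]])
for n,p in {'front bot L':(-126.7,60,99),'front bot R':(-126.7,-60,99),'front top L':(-126.7,60,134),'front top R':(-126.7,-60,134),'rib front top R':(-82.7,-35,184),'rib front bot R':(-82.7,-35,102)}.items():
    q=proj('scene',O+R@np.array(p)/1000);print(n,np.round(q,1),'crop',((q[0]-295+.5)*7-.5).round(),((q[1]-115+.5)*7-.5).round())
"
```

```text
front bot L [299.1 162.3] crop 31.0 334.0
front bot R [339.  190.3] crop 311.0 530.0
front top L [300.2 150.6] crop 40.0 252.0
front top R [341.6 178.6] crop 330.0 448.0
rib front top R [350.1 145.1] crop 389.0 213.0
rib front bot R [343.5 173.9] crop 342.0 415.0
```

View pics/x19b.png

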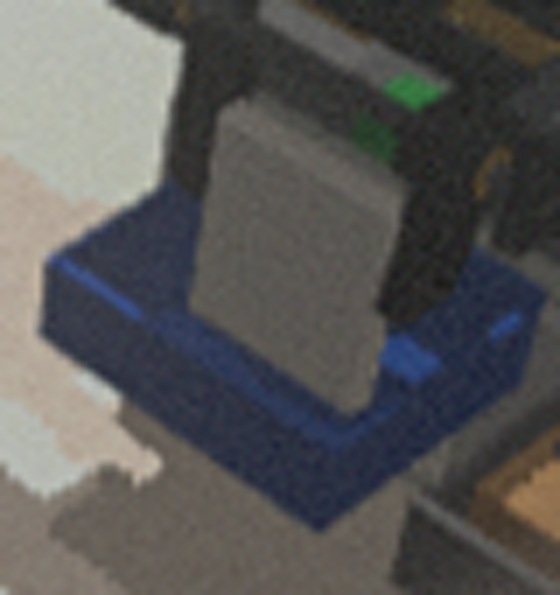

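```bash

python3 -m crank '[[1,[0,0,0],0],[1,[0,0,0],0]]' |tail -2
python3 bay.py -76 0 145
python3 -m crank '[[-1,[0,0,0],0],[-1,[0,0,0],0],[-1,[0,0,0],0],[-1,[0,0,0],0]]' |tail -2
python3 bay.py -76 0 145
python3 -c "
from h import *
snap('side','d20.png');snap('scene','s20.png');snap('wrist','w20.png')
b=cv2.imread('pics/s20.png')[115:200,295:375];cv2.imwrite('pics/x20b.png',cv2.resize(b,None,fx=7,fy=7,interpolation=cv2.INTER_CUBIC))"
```

```text
contact_force: [0.0, -1.6, 3.0]
finger_gap: 0.791
t 21.8 TCP bay mm [-73.  -3. 147.] yaw err 0.42 units [-0.024 -0.025  0.018] Fbay [-1.5  0.3  3. ] Mbay [-0.17  0.39 -0.07] gap 0.791
contact_force: [0.0, 0.1, 0.7]
finger_gap: 1.001
t 22.3 TCP bay mm [-72.9  -3.  146.9] yaw err 0.42 units [-0.025 -0.025  0.017] Fbay [ 0.1 -0.   0.7] Mbay [-0.1  -0.01  0.04] gap 1.001
```

View pics/x20b.png

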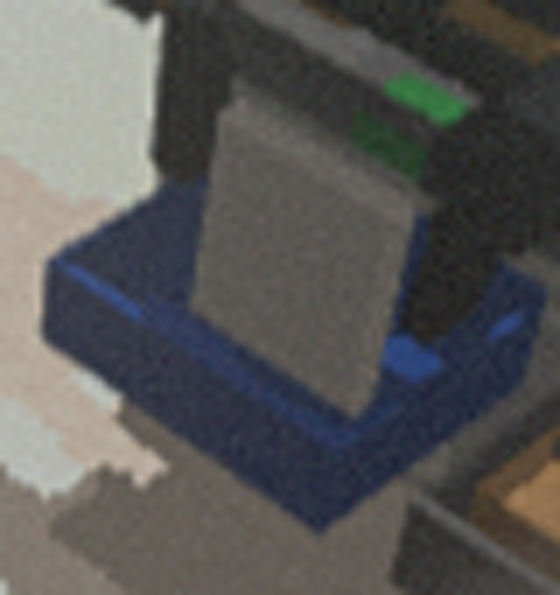

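View pics/w20.png

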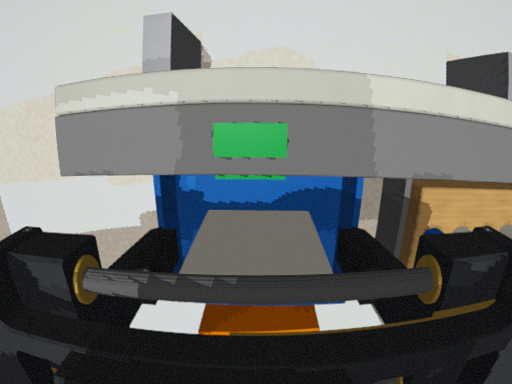

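```bash

python3 -m crank '[[-1,[0,0,-0.1],0],[-1,[0,0,-0.3],0],[-1,[0,0,-0.6],0],[-1,[0,0,-0.9],0],[-1,[0,0,-1],0]]' |tail -2
python3 -m crank '[[-1,[-0.4,0,-0.3],0],[-1,[-0.8,0,-0.6],0],[-1,[-1,0,-0.8],0],[-1,[-1,0,-0.8],0]]' |tail -2
python3 bay.py -76 0 145
python3 -c "
from h import *
snap('side','d21.png');snap('scene','s21.png');snap('wrist','w21.png')
b=cv2.imread('pics/s21.png')[115:200,295:375];cv2.imwrite('pics/x21b.png',cv2.resize(b,None,fx=7,fy=7,interpolation=cv2.INTER_CUBIC))"
```

```text
contact_force: [-0.7, 0.1, -0.2]
finger_gap: 1.003
contact_force: [0.5, 0.2, -1.1]
finger_gap: 0.999
t 23.57 TCP bay mm [-187.2   -9.3  372.3] yaw err 0.24 units [ 0.988 -0.06   1.864] Fbay [ 0.1 -0.5 -1.1] Mbay [-0.08 -0.01  0.03] gap 0.999
```

View pics/s21.png

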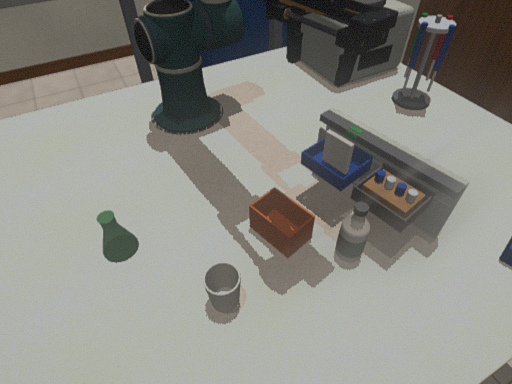

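View pics/x21b.png

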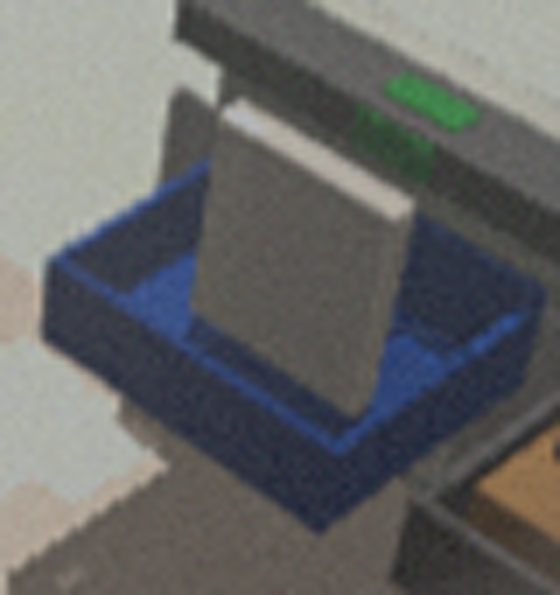

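View pics/w21.png

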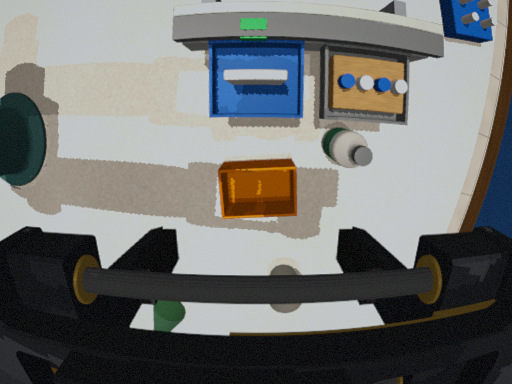

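View pics/d21.png

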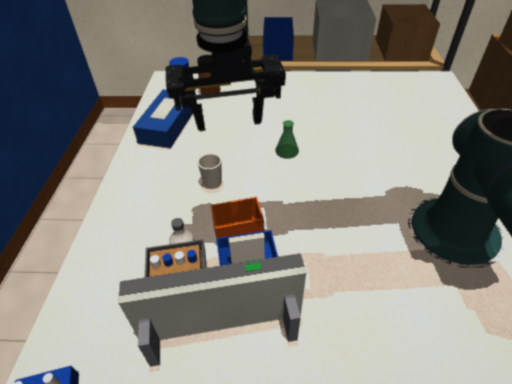

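```bash
python3 -c "
from h import *
b=cv2.imread('pics/w21.png')[30:125,200:315];cv2.imwrite('pics/x21w.png',cv2.resize(b,None,fx=6,fy=6,interpolation=cv2.INTER_CUBIC))
b=cv2.imread('pics/d21.png')[225:280,205:290];cv2.imwrite('pics/x21d.png',cv2.resize(b,None,fx=8,fy=8,interpolation=cv2.INTER_CUBIC))"
```

```text
(no output)
```

View pics/x21w.png

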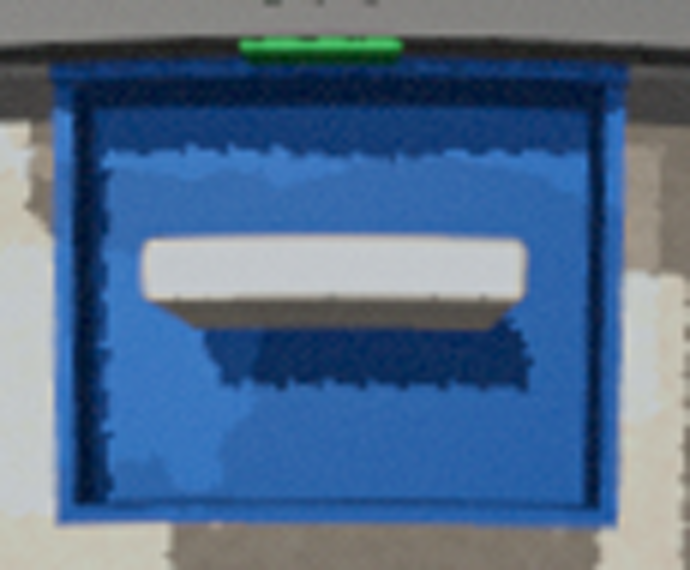

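View pics/x21d.png

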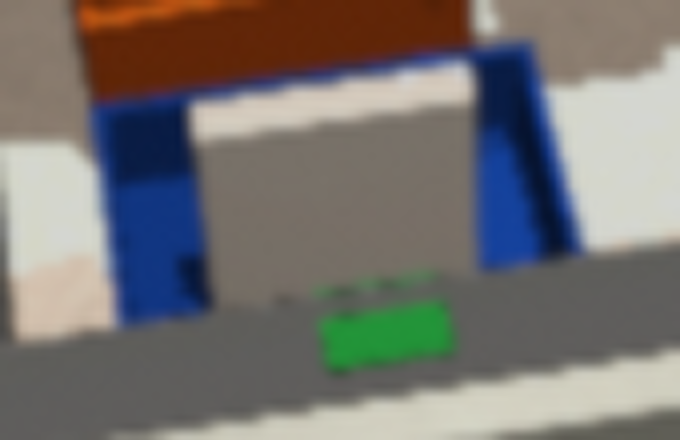

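```bash
python3 - <<'E'
from h import *
O=np.array([.503,.253,0]);a=np.radians(12.0);R=np.array([[-np.sin(a),-np.cos(a),0],[np.cos(a),-np.sin(a),0],[0,0,1]])
i=ctrl.camera_info('wrist')
S=lambda u,v:('scene',(295+(u+.5)/7-.5,115+(v+.5)/7-.5),None)
W=lambda u,v:('wrist',(200+(u+.5)/6-.5,30+(v+.5)/6-.5),i)
D=lambda u,v:('side',(205+(u+.5)/8-.5,225+(v+.5)/8-.5),None)
pts={'frontTopL':[S(48,260),W(57,522),D(530,45)],'frontTopR':[S(340,450),W(617,524),D(97,103)],'ribBL':[S(240,98),W(143,238),D(475,103)],'ribBR':[S(413,205),W(525,236),D(208,141)],'ribFL':[S(222,112),W(147,297),D(472,64)],'ribFR':[S(403,218),W(523,298),D(190,100)]}
exp={'frontTopL':(-126.7,60,134),'frontTopR':(-126.7,-60,134),'ribBL':(-70.7,35,184),'ribBR':(-70.7,-35,184),'ribFL':(-82.7,35,184),'ribFR':(-82.7,-35,184)}
for k,v in pts.items():
    A=np.zeros((3,3));b=np.zeros(3)
    rs=[ray(n,*p,q) for n,p,q in v]
    for o,d in rs: M=np.eye(3)-np.outer(d,d);A+=M;b+=M@o
    X=np.linalg.solve(A,b);res=[np.linalg.norm((np.eye(3)-np.outer(d,d))@(X-o))*1000 for o,d in rs]
    print(k,(R.T@(X-O)*1000).round(1),'home',exp[k],'res mm',np.round(res,1))
# tag and trunk in wrist
for n,(u,v) in {'tag':(254,23.5)}.items(): print(n,(R.T@(plane('wrist',u,v,.17,i)-O)*1000).round(1))
im=cv2.imread('pics/w21.png').astype(int)
# box
B=[plane('wrist',*p,.075,i) for p in [(220,163),(294,160),(296,214),(222,217)]];print('box',(R.T@(np.mean(B,0)-O)*1000).round(1))
E
```

```text
frontTopL [-124.1   57.5  131.1] home (-126.7, 60, 134) res mm [0.7 1.1 1.1]
frontTopR [-123.6  -61.   133.2] home (-126.7, -60, 134) res mm [0.9 0.9 1. ]
ribBL [-69.4  32.7 181.6] home (-70.7, 35, 184) res mm [1.  0.7 1.4]
ribBR [-69.5 -35.1 181. ] home (-70.7, -35, 184) res mm [0.9 1.5 0.9]
ribFL [-80.3  32.3 182.4] home (-82.7, 35, 184) res mm [0.4 0.1 0.4]
ribFR [-80.5 -37.1 183.4] home (-82.7, -35, 184) res mm [1.5 1.5 0.9]
tag [-13.1   0.6 170. ]
box [-235.    -4.5   75. ]
```

```bash
python3 -c "
from h import *
s=ctrl.observe();print(s['time'],s['contact_force'].round(1),s['joint_velocities'].round(3));print(ctrl.sign_off())"
```

```text
23.725 [-0.8 -0.6 -0.6] [ 0.012  0.004  0.011 -0.003  0.003 -0.002]
the job is handed in; nothing more can be done
None
```

I moved the tip box out and hung the blue tray in the free bay, then handed the job in at 23.7 s. No verdict is reported, so the result below rests on my own last checks.

- **Tip box:** I gripped it by its front wall, lifted it slightly and drew it straight out. It stands upright about 235 mm out from the wall, where 172 mm is needed.
- **Tray:**
  - The tool always points down, so I held the rib by its ends. Pressing the rear of the tray's underside on the trunking's top edge tipped the front down by about 18°.
  - I then brought the strip in over the cleat. Its edge came to about 14 mm out from the wall, well inside the 20 mm limit.
  - Pushing towards the wall levelled the tray against the cleat. I lowered it into the groove until it met firm resistance, then released it. It did not visibly move on release.

**Last checks, from three camera views after backing away:**
- Level and square to the bay within about 1°.
- Within about 2 mm of the green tag's middle.
- Measured points lie 1–3 mm below and 1–3 mm nearer the wall than nominal home. That is close to the camera calibration error and inside the tolerances.
- The bottle, flask and beaker look undisturbed, though I compared them only by eye. The gripper is clear of everything.

**Loose ends:**
- The tray slipped about 3 mm in the pads while tipping.
- The final gripper x disagreed with nominal by about 4 mm, probably slip in the pads.
- The push peaked at about 27 N in x, well under the 120 N wrist limit.

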